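# Build the cell-strainer tower

### The job

Build the filter tower for a tissue suspension on the steel receiving cup: first the black adapter ring into the cup's mouth, then the strainers from fine to coarse going up (blue, then green, then yellow on top), and close it with the grey cover. Seat every part upright and fully home in the one below and let go of it; leave the spare red strainer and the purple bottle where they stand.

Things in the scene. Friction and masses are not known exactly. Their poses are not given: they have to be found in the camera images.
- receiving_cup: round bare-steel cup, open on top, on a black rubber foot 72 mm wide. 68 mm outside and 60 mm inside diameter, 45 mm high. It stands fast and cannot be shifted. The tower is built on it. Origin at the centre of its underside on the bench, z up; its rim is 45 mm above the origin.
- adapter: loose black ring, upright, 39 mm high. Lowest 8 mm: plug 56 mm wide, tapered to 50 at its foot, fits the cup's mouth with 2 mm play. Then a flange, 66 wide, 5 thick, that rests on the cup's rim. Above: round socket, 50 mm outside, 44 inside, 26 high, open on top; grasp it across this. Origin: centre of underside, z up; seated 37 mm above the cup's origin. 48-84 g.
- strainer_blue: loose blue strainer, very fine mesh, 42 mm high. Lowest 12 mm: plug, 40 mm wide, tapered to 34 at its foot, fits with 2 mm play into the adapter's or any strainer's open top till its shoulder meets the rim. Above: round wall, 50 mm outside, 44 inside, 30 high; grasp its upper part, fingertips over the shoulder. Origin: centre of underside, z up; seated 64 mm above the cup's origin. 32-56 g.
- strainer_green: loose green strainer, medium mesh, 42 mm high. Lowest 12 mm: plug, 40 mm wide, tapered to 34 at its foot, fits with 2 mm play into the adapter's or any strainer's open top till its shoulder meets the rim. Above: round wall, 50 mm outside, 44 inside, 30 high; grasp its upper part, fingertips over the shoulder. Origin: centre of underside, z up; seated 94 mm above the cup's origin. 32-56 g.
- strainer_yellow: loose yellow strainer, coarse mesh, 42 mm high. Lowest 12 mm: plug, 40 mm wide, tapered to 34 at its foot, fits with 2 mm play into the adapter's or any strainer's open top till its shoulder meets the rim. Above: round wall, 50 mm outside, 44 inside, 30 high; grasp its upper part, fingertips over the shoulder. Origin: centre of underside, z up; seated 124 mm above the cup's origin. 32-56 g.
- cover: loose grey round cover with black knob, upright, 39 mm high. Lowest 10 mm: plug 40 mm wide, tapered to 34 at its foot, fits a strainer's open top with 2 mm play. Then a disc 50 wide, 5 thick, that rests on the rim. Above: straight upright knob, 18 mm wide, 24 high, to hold it by. Origin: centre of underside, z up; seated 156 mm above the cup's origin. 36-63 g.
- strainer_red: spare strainer, red with a very wide mesh, of the same shape and size as the others (42 mm high, 50 mm across); not part of this job, stays where it stands. Origin at the centre of its underside.
- stain_bottle: purple round bottle with a white cap, 47 mm across, 92 mm high, standing loose on the bench; stays where it is. Behind it stands the bench's big microtome, 0.37 m high (world x over 0.43 where y is over 0.1; its handwheel and grip, x over 0.62, reach to y = -0.05): pass in front of it. Origin at the centre of its underside.

How it is judged:
By the outcome, as a careful person would: the job done as asked, in the order asked, and still so for the second after the job is handed in, with the robot touching nothing.
It also fails if it takes over 120 s, if anything falls off the work surface, if the arm or the gripper's body presses on something with over 40 N, if the wrist force passes 120 N, or if a joint passes its speed limit or range.

### The arm

A 6-joint arm with a two-finger parallel gripper is mounted at the origin on a cart in front of the work surface, level with it; the furniture and walls round the work are solid. World frame = base frame: x ahead of the robot, y to its left, z up, the work surface at z = 0. Lengths are in mm, angles in rad, forces in N, time in s.
With the tool pointing down it reaches from about 300 to 750 mm from the base axis. Payload 8.5 kg.
Tool frame: the origin (TCP) lies midway between the tips of the shut fingers; the grasp point (between the pads) lies 19 mm behind it; z points along the fingers, y is the direction in which the jaws open and shut (so a half turn about z gives the same grasp; the last joint's range is limited). The gripper opens to 85 mm and grips with 20 to 120 N. Pads are 22 mm wide; open, the fingers measure 114 mm over their backs; the gripper's body (76 mm by 85 mm) begins 54 mm behind the grasp point. The pads swing forward as they close: fully open they stand 13 mm farther back than shut.
Start: joints at [1.117, 0.381, 1.297, -0, 1.464, -0.215], TCP at [130.088, 534.376, 231.322] pointing down, gripper open.
Joint ranges: [-3.11, 3.11], [-0.89, 2.33], [0.22, 2.48], [-1.42, 4.56], [0.17, 2.85], [-2.88, 2.88]. Speed limits (rad/s): [2.39, 2.39, 3.14, 3.14, 3.14, 3.14].

### API

Orientations are given as a rotation vector (axis times angle).
In Python, from rig import r, capture, finder gives the robot as it stands. The module is installed in compiled form; this text tells all that it offers.
- The arm moves only by the tool jog_arm, never from a script. Its argument "series" is a list of rows, each an object of numbers: "dx", "dy", "dz": the shift along the tool's x, y, z in units of 25 mm (1.0 is 25 mm); "ax", "ay", "az": the turn, a rotation vector about the tool's x, y, z in units of 6 degrees (1.0 is 6 degrees); "hand": the closure, from 0 (fully open) to 1 (shut). A call has exactly 5 rows; each row is the pose to reach, as a shift and turn from the pose commanded when the call began, along the tool's axes at that moment; what a row does not reach only later rows make up. A row lasts 1/12 s, in which the tool goes at most 41.7 mm and 7.16 degrees, less where a joint would pass 70% of its speed; a pose out of reach is approached as far as the arm can. A call with a gripper value outside its range is refused whole. The fingers move at their own pace and stop on an object; the grip force is fixed at half the most. Time passes only in rows, so rows that repeat a pose let the fingers close, or fill a call up. It gives the time, the measured TCP pose, the force and the opening at its end, in the units of the state.
- r.state(): the state, without advancing time (a new reading comes with each control period).
- capture(name): name is "side" or "top"; returns a dict with "color" (400x640x3 uint8, blue, green, red), "fx", "fy", "cx", "cy" (pixels), "world_from_camera" (4x4, takes a point from camera to world coordinates). Camera axes: x right, y down, z forward; pixel columns grow to the right and rows downward; lengths in mm; the calibration is good to about 2 mm. A picture is of the moment at which its call begins. There is no depth.
- r.sign_off(): hands the job in, once; it reports no verdict.
Trained networks look in a picture, given as the dict that the camera call returned (one of the last four; its "shot" number tells which), for a name from the list of things; names that differ only in an ending like _2 or _b are one class to them, and where a whole thing is asked for, a point or a joint stands for the part that bears it (a point fixed in the world has none). Each returns a list of dicts, best first, with "confidence" (0 to 1); they miss things now and then, are a little off and sometimes report something else, mostly with a low value. They report only what shows in the picture. A call takes as long as a camera call.
- finder.boxes_of(label, picture): "bbox" ([left, top, right, bottom] as shares, 0 to 1, of the picture: columns of its width, rows of its height, round what is visible of it).
- finder.regions_of(label, picture): "pixels" (400x640 bool, what is visible of it) and "bbox" ([left, top, right, bottom] as shares, 0 to 1, of the picture: columns of its width, rows of its height, round what is visible of it).
- finder.landmark_of(label, picture): "point" ([column, row] as shares, 0 to 1, of the picture: columns of its width, rows of its height: a listed point, or the origin of a listed thing).
The state is a dict: "time_s": time; "qpos": joint angles; "qd": joint speeds; "effort": joint torques, N m; "tool_pos": TCP position; "ee_rot": TCP orientation; "ft_force": force on the tool from outside, world axes, zero at the start; "moment": the same for the moment, N m; "grip_width": finger opening in mm.
Only numpy, scipy, OpenCV 4.12 (cv2) and the standard library are available. Lean on these libraries where they do the work, as an engineer would, in place of code of your own. Each camera call takes 0.05 s, during which the arm holds its last target. There are 200 camera calls.

## Working session

There is one attempt and no reset: what is moved stays moved. The work goes in short steps, Python scripts to look and compute and a tool call to move; the robot and the scene stay as the last step left them, time stands still between calls to the robot, and variables do not carry over. Pictures are saved under pics/ and viewed, about 12 in all and at most 16, crops included, and the job is handed in when it is done.

Besides the shell and the picture viewer there is one more tool, called after "Emit:" in YAML: its name, and indented under it one key for each argument. jog_arm: Moves the arm, as the interface text tells. Its arguments: {"type":"object","properties":{"series":{"type":"array","items":{"type":"object","properties":{"dx":{"type":"number"},"dy":{"type":"number"},"dz":{"type":"number"},"ax":{"type":"number"},"ay":{"type":"number"},"az":{"type":"number"},"hand":{"type":"number"}}}}},"required":["series"]}

```bash
mkdir -p pics
cat > h.py <<'E'
import numpy as np, cv2
from scipy.spatial.transform import Rotation as R
from rig import r, capture, finder
def ray(p,u,v):
    T=np.array(p["world_from_camera"]); d=T[:3,:3]@np.array([(u-p["cx"])/p["fx"],(v-p["cy"])/p["fy"],1]); return T[:3,3],d
def atz(p,u,v,z):
    o,d=ray(p,u,v); return o+d*(z-o[2])/d[2]
def tri(obs):
    A=np.zeros((3,3));b=np.zeros(3)
    for p,u,v in obs:
        o,d=ray(p,u,v);d=d/np.linalg.norm(d);M=np.eye(3)-np.outer(d,d);A+=M;b+=M@o
    return np.linalg.solve(A,b)
def proj(p,X):
    T=np.array(p["world_from_camera"]);c=T[:3,:3].T@(np.array(X)-T[:3,3]);return c[0]/c[2]*p["fx"]+p["cx"],c[1]/c[2]*p["fy"]+p["cy"]
E
cat > a.py <<'E'
from h import *
S=capture("side");T=capture("top")
cv2.imwrite("pics/s0.png",S["color"]);cv2.imwrite("pics/t0.png",T["color"])
print(r.state()["tool_pos"],r.state()["ee_rot"],r.state()["grip_width"])
for p in(S,T):print(np.round(p["world_from_camera"],3).tolist(),p["fx"],p["cx"],p["cy"])
for n in "receiving_cup adapter strainer_blue strainer_green strainer_yellow cover strainer_red stain_bottle".split():
    for q,p in(("S",S),("T",T)):
        for d in finder.landmark_of(n,p)[:2]:
            u,v=d["point"][0]*640,d["point"][1]*400
            print(n,q,round(d["confidence"],2),round(u,1),round(v,1),np.round(atz(p,u,v,0)[:2],1))
E
python3 a.py
```

```text
[129.9873527  534.16170163 230.80274031] [-3.74181433e-01 -3.11879776e+00  1.80577967e-03] 85.39793309564942
[[-0.994, -0.026, 0.108, 387.432], [-0.108, 0.442, -0.89, 857.938], [-0.025, -0.897, -0.442, 508.251], [0.0, 0.0, 0.0, 1.0]] 417.5029545515571 318.56049235154467 197.77085883180362
[[-0.024, -0.997, 0.074, 395.711], [-1.0, 0.025, 0.01, -111.551], [-0.011, -0.074, -0.997, 1197.703], [0.0, 0.0, 0.0, 1.0]] 459.34938970549643 311.3117157916797 203.26336135956944
receiving_cup S 0.77 302.7 167.4 [ 587.3 -383.7]
receiving_cup T 0.9 411.8 166.6 [ 574.8 -365.9]
adapter S 0.58 302.6 189.1 [ 564. -219.]
adapter S 0.55 355.4 266.2 [401.5 146.6]
adapter T 0.79 356.6 174.8 [ 556.8 -220.7]
strainer_blue S 0.59 348.7 169.2 [ 438.3 -375.6]
strainer_blue T 0.53 412.0 220.9 [ 432.4 -360.9]
strainer_green T 0.64 265.7 221.8 [439.3  20. ]
strainer_yellow S 0.78 339.2 189.9 [ 458.4 -219.4]
strainer_yellow S 0.34 305.1 168.8 [ 577.9 -372.2]
strainer_yellow T 0.72 360.4 213.7 [ 454.4 -227.4]
cover S 0.5 333.7 206.0 [ 466.5 -119.1]
cover T 0.83 317.2 213.2 [ 458.5 -114.8]
strainer_red S 0.62 290.6 211.9 [575.1 -79.2]
strainer_red T 0.84 313.9 166.4 [ 581.9 -109.3]
stain_bottle S 0.56 356.4 265.9 [399.4 145.4]
stain_bottle T 0.75 216.1 240.0 [395.  150.1]
```

View pics/s0.png

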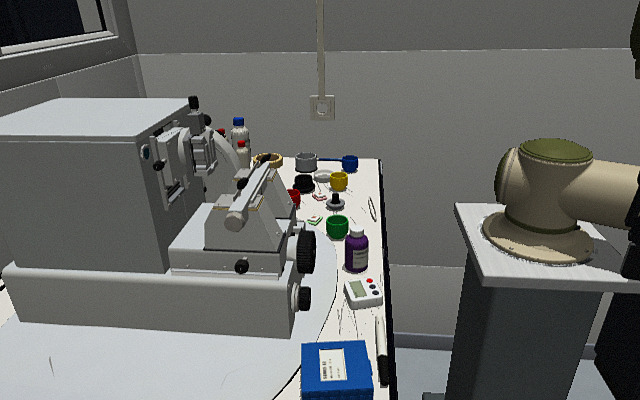

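View pics/t0.png

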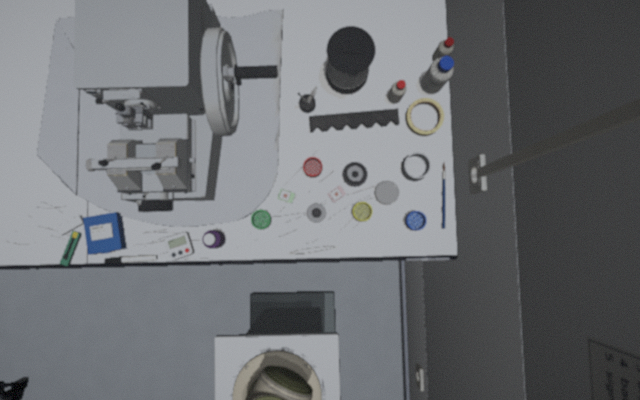

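Side view: the tower parts stand to the right of the microtome. Top view, pixel positions: cup (415,167), adapter (355,174), yellow (361,212), blue (415,220), green (261,219), cover (317,212), red (313,167), bottle (213,239). Next I fit the silhouettes for better positions.

```bash
cat >> h.py <<'E'
SH={"receiving_cup":[(72,0),(72,5),(68,45)],"adapter":[(56,0),(66,8),(66,13),(50,13),(50,39)],"cover":[(40,0),(50,10),(50,15),(18,39)],"stain_bottle":[(47,0),(47,70)]}
for c in "blue green yellow red".split(): SH["strainer_"+c]=[(34,0),(50,12),(50,42)]
a=np.linspace(0,2*np.pi,60)
def sil(p,n,x,y,z0=0):
    P=np.array([proj(p,(x+D/2*np.cos(t),y+D/2*np.sin(t),z+z0)) for D,z in SH[n] for t in a],np.float32)
    h=cv2.convexHull(P)[:,0]; m=cv2.moments(h); return np.array([m["m10"],m["m01"]])/m["m00"],m["m00"]
def locate(p,n,x,y,z0=0,near=None):
    L=finder.regions_of(n,p)
    if not L: return None
    g=sil(p,n,x,y,z0)[0]
    cs=[]
    for d in L:
        k=d["pixels"].astype(np.uint8); c,_=cv2.findContours(k,0,2)
        h=cv2.convexHull(max(c,key=cv2.contourArea)); m=cv2.moments(h)
        if m["m00"]>20: cs.append((np.array([m["m10"],m["m01"]])/m["m00"],m["m00"],d["confidence"]))
    c,A,conf=min(cs,key=lambda q:np.linalg.norm(q[0]-g))
    for _ in range(4):
        g,Am=sil(p,n,x,y,z0); q=(atz(p,*c,z0+20)-atz(p,*g,z0+20)); x+=q[0];y+=q[1]
    return np.round([x,y,A/Am,conf],2)
E
cat > b.py <<'E'
from h import *
G=dict(receiving_cup=(575,-368),adapter=(557,-220),strainer_blue=(433,-362),strainer_green=(439,20),strainer_yellow=(455,-226),cover=(458,-115),strainer_red=(580,-105),stain_bottle=(396,149))
T=capture("top");S=capture("side")
for n,g in G.items(): print(n,"T",locate(T,n,*g),"S",locate(S,n,*g))
print(r.state()["tool_pos"])
E
python3 b.py
```

```text
receiving_cup T [ 571.88 -372.2     0.93    0.97] S [ 575.56 -378.77    0.96    0.67]
adapter T [ 557.26 -215.25    0.94    0.66] S [ 5.5992e+02 -2.2261e+02  7.8000e-01  5.5000e-01]
strainer_blue T [ 432.53 -364.53    0.96    0.63] S [ 435.97 -371.6     0.91    0.79]
strainer_green T [444.89  29.13   0.9    0.64] S [448.72  27.41   0.9    0.87]
strainer_yellow T [ 458.19 -231.16    0.93    0.62] S [ 461.63 -233.75    0.93    0.81]
cover T [ 457.51 -111.61    0.98    0.81] S [ 462.95 -118.13    0.88    0.78]
strainer_red T [ 575.31 -106.      0.99    0.61] S [ 5.7049e+02 -1.2569e+02  2.6000e-01  6.1000e-01]
stain_bottle T None S [400.97 136.85   1.08   0.63]
[130.0703926  534.37282313 231.33004788]
```

Emit:
jog_arm:
  series:
    - {"dx": 0, "dy": 0, "dz": 0, "az": 0.5}
    - {"az": 1}
    - {"az": 1.5}
    - {"az": 2}
    - {"az": 2.28}

```text
$.series[0]: bad value
```

Emit:
jog_arm:
  series:
    - {"dx": 0, "dy": 0, "dz": 0, "ax": 0, "ay": 0, "az": 0.5, "hand": 0}
    - {"dx": 0, "dy": 0, "dz": 0, "ax": 0, "ay": 0, "az": 1, "hand": 0}
    - {"dx": 0, "dy": 0, "dz": 0, "ax": 0, "ay": 0, "az": 1.5, "hand": 0}
    - {"dx": 0, "dy": 0, "dz": 0, "ax": 0, "ay": 0, "az": 2, "hand": 0}
    - {"dx": 0, "dy": 0, "dz": 0, "ax": 0, "ay": 0, "az": 2.28, "hand": 0}

```text
time_s: 2.22
tool_pos: [130.1, 534.4, 231.3]
ee_rot: [-0.747, -3.051, -0.0]
ft_force: [-0.2, -0.2, -0.3]
grip_width: 85.5
```

Emit:
jog_arm:
  series:
    - {"dx": 0, "dy": 0, "dz": 0, "ax": 0, "ay": 0, "az": -1.1, "hand": 0}
    - {"dx": 0, "dy": 0, "dz": 0, "ax": 0, "ay": 0, "az": -2.2, "hand": 0}
    - {"dx": 0, "dy": 0, "dz": 0, "ax": 0, "ay": 0, "az": -3.3, "hand": 0}
    - {"dx": 0, "dy": 0, "dz": 0, "ax": 0, "ay": 0, "az": -4.4, "hand": 0}
    - {"dx": 0, "dy": 0, "dz": 0, "ax": 0, "ay": 0, "az": -4.585, "hand": 0}

```text
time_s: 2.63
tool_pos: [130.1, 534.4, 231.3]
ee_rot: [0.011, -3.142, -0.0]
ft_force: [-0.9, -0.9, -0.0]
grip_width: 85.1
```

Emit:
jog_arm:
  series:
    - {"dx": -0.6, "dy": -1.2, "dz": 0, "ax": 0, "ay": 0, "az": 0.067, "hand": 0}
    - {"dx": -1.3, "dy": -2.6, "dz": 0, "ax": 0, "ay": 0, "az": 0.067, "hand": 0}
    - {"dx": -2, "dy": -4, "dz": 0, "ax": 0, "ay": 0, "az": 0.067, "hand": 0}
    - {"dx": -2.7, "dy": -5.4, "dz": 0, "ax": 0, "ay": 0, "az": 0.067, "hand": 0}
    - {"dx": -3.4, "dy": -6.8, "dz": 0, "ax": 0, "ay": 0, "az": 0.067, "hand": 0}

```text
time_s: 3.05
tool_pos: [215.8, 363.0, 231.3]
ee_rot: [0.011, 3.141, 0.0]
ft_force: [1.0, 0.5, 0.1]
grip_width: 85.4
```

Emit:
jog_arm:
  series:
    - {"dx": -0.7, "dy": -1.4, "dz": 0, "ax": 0, "ay": 0, "az": 0, "hand": 0}
    - {"dx": -1.4, "dy": -2.8, "dz": 0, "ax": 0, "ay": 0, "az": 0, "hand": 0}
    - {"dx": -2.1, "dy": -4.2, "dz": 0, "ax": 0, "ay": 0, "az": 0, "hand": 0}
    - {"dx": -2.8, "dy": -5.6, "dz": 0, "ax": 0, "ay": 0, "az": 0, "hand": 0}
    - {"dx": -3.5, "dy": -7.0, "dz": 0, "ax": 0, "ay": 0, "az": 0, "hand": 0}

```text
time_s: 3.47
tool_pos: [302.5, 187.5, 231.6]
ee_rot: [0.011, 3.141, 0.0]
ft_force: [0.5, 0.3, -0.7]
grip_width: 85.0
```

Emit:
jog_arm:
  series:
    - {"dx": -0.7, "dy": -1.4, "dz": 0, "ax": 0, "ay": 0, "az": 0, "hand": 0}
    - {"dx": -1.4, "dy": -2.8, "dz": 0, "ax": 0, "ay": 0, "az": 0, "hand": 0}
    - {"dx": -2.1, "dy": -4.2, "dz": 0, "ax": 0, "ay": 0, "az": 0, "hand": 0}
    - {"dx": -2.8, "dy": -5.6, "dz": 0, "ax": 0, "ay": 0, "az": 0, "hand": 0}
    - {"dx": -3.5, "dy": -7.0, "dz": 0, "ax": 0, "ay": 0, "az": 0, "hand": 0}

```text
time_s: 3.88
tool_pos: [389.4, 11.8, 231.6]
ee_rot: [0.013, 3.141, -0.0]
ft_force: [1.5, 1.0, 0.9]
grip_width: 85.1
```

Emit:
jog_arm:
  series:
    - {"dx": -0.95, "dy": -1.3, "dz": 0, "ax": 0, "ay": 0, "az": 0, "hand": 0}
    - {"dx": -1.9, "dy": -2.6, "dz": 0, "ax": 0, "ay": 0, "az": 0, "hand": 0}
    - {"dx": -2.85, "dy": -3.9, "dz": 0, "ax": 0, "ay": 0, "az": 0, "hand": 0}
    - {"dx": -3.8, "dy": -5.2, "dz": 0, "ax": 0, "ay": 0, "az": 0, "hand": 0}
    - {"dx": -4.75, "dy": -6.5, "dz": 0, "ax": 0, "ay": 0, "az": 0, "hand": 0}

```text
time_s: 4.3
tool_pos: [507.8, -151.1, 231.3]
ee_rot: [0.013, 3.141, -0.0]
ft_force: [1.5, 1.1, 0.5]
grip_width: 85.5
```

Emit:
jog_arm:
  series:
    - {"dx": -0.95, "dy": -1.3, "dz": 0, "ax": 0, "ay": 0, "az": 0, "hand": 0}
    - {"dx": -2.0, "dy": -2.74, "dz": 0.3, "ax": 0, "ay": 0, "az": 0, "hand": 0}
    - {"dx": -2.0, "dy": -2.74, "dz": 1.3, "ax": 0, "ay": 0, "az": 0, "hand": 0}
    - {"dx": -2.0, "dy": -2.74, "dz": 2.4, "ax": 0, "ay": 0, "az": 0, "hand": 0}
    - {"dx": -2.0, "dy": -2.74, "dz": 3.5, "ax": 0, "ay": 0, "az": 0, "hand": 0}

```text
time_s: 4.72
tool_pos: [556.9, -218.7, 142.5]
ee_rot: [0.013, 3.141, -0.0]
ft_force: [0.2, 0.3, -0.3]
grip_width: 85.3
```

Run:
```python
from h import *
S=capture("side");T=capture("top");print(r.state()["tool_pos"])
s=cv2.resize(S["color"][100:250,230:430],None,fx=4,fy=4);cv2.imwrite("pics/s1.png",s[:,:])
print(locate(S,"adapter",558,-219))
```

```text
[ 554.97720731 -217.04435719  139.73288583]
[ 560.91 -219.87    0.77    0.86]
```

View pics/s1.png

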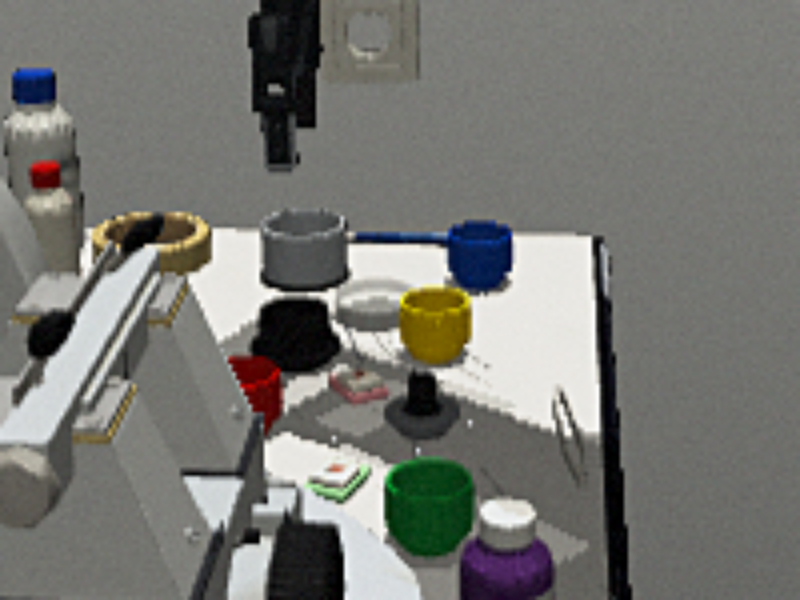

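Run:
```python
from h import *
S=capture("side");st=r.state();print(st["tool_pos"])
t=st["tool_pos"]
for y in(50,42): print((np.array(proj(S,(t[0],t[1]+y,t[2]+13)))-[230,100])*4)
g=cv2.cvtColor(S["color"],6)[100:145,285:315]
print(g[20:45:2])
```

```text
[ 556.99013802 -218.05150529  144.68109338]
[279.68953639 170.42162611]
[281.49904491 166.45964638]
[[120 123 117 123 123 124 121 137  10   1   8  14   7   0   0   1   8  13
   35   7  12  15   2   0 138 129 116 113 114 113]
 [122 123 125 118 126 122 122 137  20  10  13   1 151 144 141 154  21  10
   29   7  22   5  16   0 137 128 119 125 124 126]
 [120 118 120 118 123 122 125 137  15  12  21  22  13  14   5  13   3   1
   24   6  13  16  11   0 128 131 117 124 124 125]
 [120 125 123 116 125 120 118 137  13   5  15  10  22  13  17  16  16   6
    9  22   8  17  20   3 139 128 123 122 121 124]
 [122 116 129 123 118 121 122 132 109 112 124  41   1   2   2  10   3  16
   42  13  18   6   4  18   0 131 124 124 125 122]
 [120 121 118 120 117 120 119 125 121 124 134  40   5   9  21  21  13  36
   96  23  10  13   8   0 113 132 123 113 120 121]
 [120 121 122 118 118 124 121 121 113 120 136  63   8  20  13  16  15  40
   81 119 116 116 117 107 129 120 128 121 119 117]
 [113 123 122 123 121 116 121 116 121 119 131  67   9   8  30  16  11  16
   90   5 129 127 119 119 120 122 121 122 120 118]
 [120 122 120 122 119 124 112 121 119 124 133  90  14  13  12  14  12  14
   91  21 129 122 118 119 121 128 116 120 121 119]
 [121 121 113 121 119 116 122 117 123 120 126  83   7  15  16  23  11  21
   91  35 128 124 123 119 120 119 123 117 122 120]
 [122 118 118 117 118 121 120 116 117 124 127  82  12   4   1   1   0   1
   90  37 121 122 117 119 118 120 117 122 118 115]
 [120 118 121 122 115 124 118 123 117 121 124 105  52  57  57  54  55  53
   32 125 122 117 123 118 122 119 123 120 117 120]
 [119 118 117 123 121 120 120 117 117 118 119 117 119 121 122 124 122 128
  121 120 121 116 121 119 121 122 116 115 117 123]]
```

Emit:
jog_arm:
  series:
    - {"dx": -0.05, "dy": 0, "dz": 1.4, "ax": 0, "ay": 0, "az": 0, "hand": 0}
    - {"dx": -0.05, "dy": 0, "dz": 2.8, "ax": 0, "ay": 0, "az": 0, "hand": 0}
    - {"dx": -0.05, "dy": 0, "dz": 4, "ax": 0, "ay": 0, "az": 0, "hand": 0}
    - {"dx": -0.05, "dy": 0, "dz": 4.7, "ax": 0, "ay": 0, "az": 0, "hand": 0}
    - {"dx": -0.05, "dy": 0, "dz": 5, "ax": 0, "ay": 0, "az": 0, "hand": 0}

```text
time_s: 5.33
tool_pos: [558.1, -217.9, 18.4]
ee_rot: [-0.008, -3.141, -0.0]
ft_force: [-0.3, -0.0, 0.7]
grip_width: 85.5
```

Emit:
jog_arm:
  series:
    - {"dx": 0, "dy": 0, "dz": 0, "ax": 0, "ay": 0, "az": 0, "hand": 0.2}
    - {"dx": 0, "dy": 0, "dz": 0, "ax": 0, "ay": 0, "az": 0, "hand": 0.4}
    - {"dx": 0, "dy": 0, "dz": 0, "ax": 0, "ay": 0, "az": 0, "hand": 0.6}
    - {"dx": 0, "dy": 0, "dz": 0, "ax": 0, "ay": 0, "az": 0, "hand": 0.8}
    - {"dx": 0, "dy": 0, "dz": 0, "ax": 0, "ay": 0, "az": 0, "hand": 1}

```text
time_s: 5.75
tool_pos: [559.2, -218.6, 21.3]
ee_rot: [0.007, 3.138, -0.004]
ft_force: [0.4, 0.0, 7.0]
grip_width: 47.4
```

Emit:
jog_arm:
  series:
    - {"dx": 0, "dy": 0, "dz": 0, "ax": 0, "ay": 0, "az": 0, "hand": 1}
    - {"dx": 0, "dy": 0, "dz": 0, "ax": 0, "ay": 0, "az": 0, "hand": 1}
    - {"dx": 0, "dy": 0, "dz": 0, "ax": 0, "ay": 0, "az": 0, "hand": 1}
    - {"dx": 0, "dy": 0, "dz": 0, "ax": 0, "ay": 0, "az": 0, "hand": 1}
    - {"dx": 0, "dy": 0, "dz": 0, "ax": 0, "ay": 0, "az": 0, "hand": 1}

```text
time_s: 6.17
tool_pos: [559.2, -218.6, 21.3]
ee_rot: [0.007, 3.138, -0.004]
ft_force: [-0.1, 1.0, 6.3]
grip_width: 47.2
```

Emit:
jog_arm:
  series:
    - {"dx": 0, "dy": 0, "dz": -0.2, "ax": 0, "ay": 0, "az": 0, "hand": 1}
    - {"dx": 0, "dy": 0, "dz": -0.6, "ax": 0, "ay": 0, "az": 0, "hand": 1}
    - {"dx": 0, "dy": 0, "dz": -1.2, "ax": 0, "ay": 0, "az": 0, "hand": 1}
    - {"dx": 0, "dy": 0, "dz": -2, "ax": 0, "ay": 0, "az": 0, "hand": 1}
    - {"dx": 0, "dy": 0, "dz": -2.5, "ax": 0, "ay": 0, "az": 0, "hand": 1}

```text
time_s: 6.58
tool_pos: [558.5, -218.3, 84.3]
ee_rot: [0.007, 3.139, -0.003]
ft_force: [0.7, -0.2, -1.0]
grip_width: 47.3
```

Run:
```python
from h import *
S=capture("side");st=r.state();print(st["tool_pos"],st["ft_force"],st["grip_width"])
s=cv2.resize(S["color"][120:200,265:365],None,fx=8,fy=7,interpolation=cv2.INTER_CUBIC);cv2.imwrite("pics/s2.png",cv2.convertScaleAbs(s,alpha=1.6,beta=30))
```

```text
[ 559.37920222 -218.74480588   86.38398046] [1.57601589 0.21104485 2.07502535] 47.29266493500686
```

View pics/s2.png

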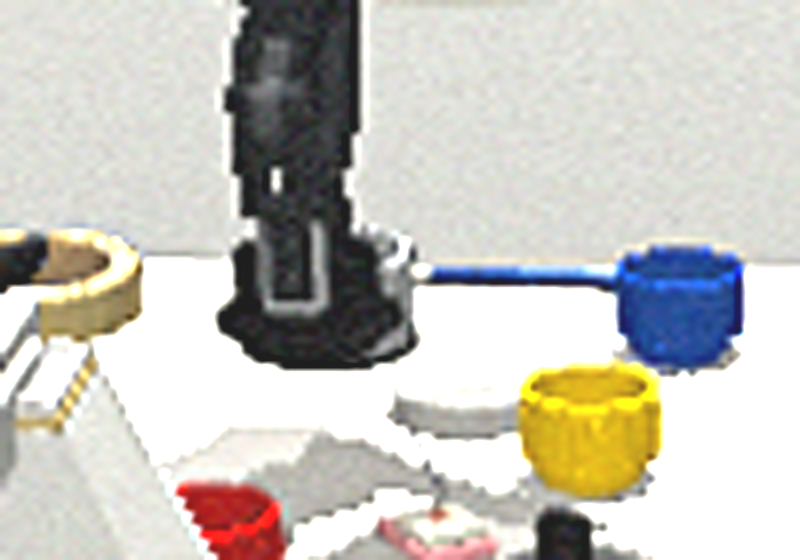

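Emit:
jog_arm:
  series:
    - {"dx": -0.1, "dy": -1.0, "dz": -0.3, "ax": 0, "ay": 0, "az": 0, "hand": 1}
    - {"dx": -0.2, "dy": -2.4, "dz": -0.6, "ax": 0, "ay": 0, "az": 0, "hand": 1}
    - {"dx": -0.4, "dy": -3.9, "dz": -0.6, "ax": 0, "ay": 0, "az": 0, "hand": 1}
    - {"dx": -0.6, "dy": -5.3, "dz": -0.6, "ax": 0, "ay": 0, "az": 0, "hand": 1}
    - {"dx": -0.6, "dy": -6.26, "dz": -0.6, "ax": 0, "ay": 0, "az": 0, "hand": 1}

```text
time_s: 7.05
tool_pos: [572.4, -377.6, 96.9]
ee_rot: [0.009, 3.14, -0.002]
ft_force: [-0.8, 0.4, -1.0]
grip_width: 47.3
```

Emit:
jog_arm:
  series:
    - {"dx": 0, "dy": 0, "dz": 0, "ax": 0, "ay": 0, "az": 0, "hand": 1}
    - {"dx": 0, "dy": 0, "dz": 0, "ax": 0, "ay": 0, "az": 0, "hand": 1}
    - {"dx": 0, "dy": 0, "dz": 0, "ax": 0, "ay": 0, "az": 0, "hand": 1}
    - {"dx": 0, "dy": 0, "dz": 0, "ax": 0, "ay": 0, "az": 0, "hand": 1}
    - {"dx": 0, "dy": 0, "dz": 0, "ax": 0, "ay": 0, "az": 0, "hand": 1}

```text
time_s: 7.47
tool_pos: [572.5, -373.3, 96.7]
ee_rot: [0.005, 3.142, 0.0]
ft_force: [0.3, -0.8, -1.4]
grip_width: 47.1
```

Run:
```python
from h import *
S=capture("side");T=capture("top");st=r.state();t=st["tool_pos"];print(t,st["ft_force"],st["grip_width"])
print(locate(S,"receiving_cup",574,-375),locate(S,"adapter",t[0],t[1],t[2]-21),locate(T,"adapter",t[0],t[1],t[2]-21))
I=S["color"].copy()
s=cv2.resize(I[105:185,265:345],None,fx=8,fy=7,interpolation=cv2.INTER_CUBIC);s=cv2.convertScaleAbs(s,alpha=1.6,beta=30)
for n,X in(("receiving_cup",(574,-375,0)),("adapter",(t[0],t[1],t[2]-21))):
    for D,z in SH[n]:
        for k in a: 
            u,v=proj(S,(X[0]+D/2*np.cos(k),X[1]+D/2*np.sin(k),X[2]+z)); cv2.circle(s,(int((u+.5-265)*8),int((v+.5-105)*7)),1,(0,0,255),-1)
cv2.imwrite("pics/s3.png",s)
```

```text
[ 572.49094342 -373.66159005   96.62538822] [-0.05436208 -0.72375628 -0.66671046] 47.0860761520228
[ 576.39 -378.      0.91    0.72] [ 573.79 -376.78    0.79    0.76] None
```

View pics/s3.png

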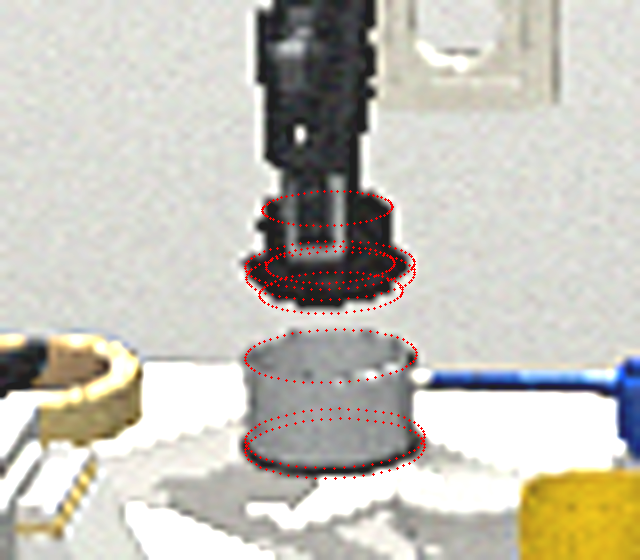

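Emit:
jog_arm:
  series:
    - {"dx": -0.06, "dy": -0.05, "dz": 0.3, "ax": 0, "ay": 0, "az": 0, "hand": 1}
    - {"dx": -0.06, "dy": -0.05, "dz": 0.7, "ax": 0, "ay": 0, "az": 0, "hand": 1}
    - {"dx": -0.06, "dy": -0.05, "dz": 1.0, "ax": 0, "ay": 0, "az": 0, "hand": 1}
    - {"dx": -0.06, "dy": -0.05, "dz": 1.15, "ax": 0, "ay": 0, "az": 0, "hand": 1}
    - {"dx": -0.06, "dy": -0.05, "dz": 1.3, "ax": 0, "ay": 0, "az": 0, "hand": 1}

```text
time_s: 8.13
tool_pos: [573.8, -375.4, 65.0]
ee_rot: [0.007, 3.142, 0.0]
ft_force: [-7.8, 11.4, 32.6]
grip_width: 47.5
```

Emit:
jog_arm:
  series:
    - {"dx": 0, "dy": 0, "dz": 0.05, "ax": 0, "ay": 0, "az": 0, "hand": 1}
    - {"dx": 0, "dy": 0, "dz": 0.1, "ax": 0, "ay": 0, "az": 0, "hand": 1}
    - {"dx": 0, "dy": 0, "dz": 0.15, "ax": 0, "ay": 0, "az": 0, "hand": 1}
    - {"dx": 0, "dy": 0, "dz": 0.2, "ax": 0, "ay": 0, "az": 0, "hand": 1}
    - {"dx": 0, "dy": 0, "dz": 0.2, "ax": 0, "ay": 0, "az": 0, "hand": 1}

```text
time_s: 8.55
tool_pos: [574.4, -374.4, 63.4]
ee_rot: [0.006, 3.139, -0.0]
ft_force: [-1.9, 15.2, 18.9]
grip_width: 46.7
```

Emit:
jog_arm:
  series:
    - {"dx": 0, "dy": 0.05, "dz": 0, "ax": 0, "ay": 0, "az": 0, "hand": 1}
    - {"dx": 0.02, "dy": 0.08, "dz": 0, "ax": 0, "ay": 0, "az": 0, "hand": 1}
    - {"dx": 0.02, "dy": 0.1, "dz": 0, "ax": 0, "ay": 0, "az": 0, "hand": 1}
    - {"dx": 0.02, "dy": 0.1, "dz": 0.02, "ax": 0, "ay": 0, "az": 0, "hand": 1}
    - {"dx": 0.02, "dy": 0.1, "dz": 0.04, "ax": 0, "ay": 0, "az": 0, "hand": 1}

```text
time_s: 8.97
tool_pos: [573.9, -371.8, 58.2]
ee_rot: [0.006, 3.141, 0.003]
ft_force: [-0.7, 8.2, 9.6]
grip_width: 47.3
```

```bash
cat > v.py <<'E'
import sys
from h import *
def view(fn,objs,c,w=80,p=None,cam="side"):
    S=p or capture(cam); u0,v0=[int(k) for k in proj(S,c)]; u0-=w//2; v0-=w//2
    u0=max(u0,0);v0=max(v0,0)
    s=cv2.convertScaleAbs(cv2.resize(S["color"][v0:v0+w,u0:u0+w],(560,560),interpolation=cv2.INTER_CUBIC),alpha=1.6,beta=30);f=560/w
    for n,X in objs:
        for D,z in SH[n]:
            for k in a:
                u,v=proj(S,(X[0]+D/2*np.cos(k),X[1]+D/2*np.sin(k),X[2]+z)); cv2.circle(s,(int((u+.5-u0)*f),int((v+.5-v0)*f)),1,(0,0,255),-1)
    cv2.imwrite("pics/"+fn,s); return S
E
python3 - <<'E'
from v import *
st=r.state();print(st["tool_pos"],st["ft_force"],st["grip_width"],st["moment"])
view("s4.png",[("receiving_cup",(574,-375,0)),("adapter",(574,-375,37))],(574,-375,50),60)
E
```

```text
[ 573.87636438 -371.782401     58.21279971] [-0.74285238  8.17006817  9.55087868] 47.25925259581777 [ 1.44636803 -0.166279   -0.01242291]
```

View pics/s4.png

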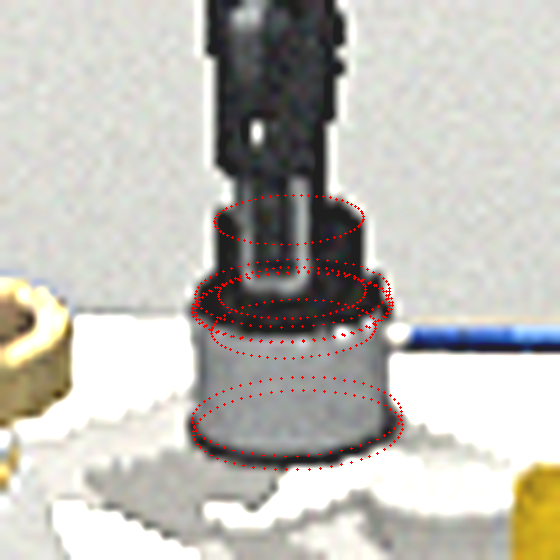

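Emit:
jog_arm:
  series:
    - {"dx": 0, "dy": 0.04, "dz": 0, "ax": 0, "ay": 0, "az": 0, "hand": 1}
    - {"dx": 0, "dy": 0.06, "dz": 0, "ax": 0, "ay": 0, "az": 0, "hand": 0.5}
    - {"dx": 0, "dy": 0.06, "dz": 0, "ax": 0, "ay": 0, "az": 0, "hand": 0}
    - {"dx": 0, "dy": 0.06, "dz": 0, "ax": 0, "ay": 0, "az": 0, "hand": 0}
    - {"dx": 0, "dy": 0.06, "dz": 0, "ax": 0, "ay": 0, "az": 0, "hand": 0}

```text
time_s: 9.43
tool_pos: [572.9, -371.9, 57.3]
ee_rot: [-0.007, -3.141, -0.0]
ft_force: [0.4, -0.5, 0.4]
grip_width: 81.2
```

Emit:
jog_arm:
  series:
    - {"dx": 0, "dy": 0, "dz": -0.3, "ax": 0, "ay": 0, "az": 0, "hand": 0}
    - {"dx": 0, "dy": 0, "dz": -1, "ax": 0, "ay": 0, "az": 0, "hand": 0}
    - {"dx": 0, "dy": 0, "dz": -2, "ax": 0, "ay": 0, "az": 0, "hand": 0}
    - {"dx": 0.4, "dy": 0, "dz": -3, "ax": 0, "ay": 0, "az": 0, "hand": 0}
    - {"dx": 1.4, "dy": 0, "dz": -3.4, "ax": 0, "ay": 0, "az": 0, "hand": 0}

```text
time_s: 9.85
tool_pos: [540.2, -372.3, 146.4]
ee_rot: [0.004, 3.137, -0.007]
ft_force: [0.0, -0.7, 0.4]
grip_width: 85.4
```

Emit:
jog_arm:
  series:
    - {"dx": 1.4, "dy": 0.02, "dz": 0, "ax": 0, "ay": 0, "az": 0, "hand": 0}
    - {"dx": 2.8, "dy": 0.06, "dz": 0.2, "ax": 0, "ay": 0, "az": 0, "hand": 0}
    - {"dx": 4.15, "dy": 0.12, "dz": 0.6, "ax": 0, "ay": 0, "az": 0, "hand": 0}
    - {"dx": 4.15, "dy": 0.12, "dz": 1.4, "ax": 0, "ay": 0, "az": 0, "hand": 0}
    - {"dx": 4.15, "dy": 0.12, "dz": 2.2, "ax": 0, "ay": 0, "az": 0, "hand": 0}

```text
time_s: 10.27
tool_pos: [433.2, -368.8, 88.8]
ee_rot: [0.01, 3.14, -0.003]
ft_force: [1.0, -1.1, -0.2]
grip_width: 85.2
```

Run:
```python
from v import *
T=capture("top");S=capture("side");st=r.state();print(st["tool_pos"],st["ft_force"],st["grip_width"])
print("cup",locate(T,"receiving_cup",572,-372),locate(S,"receiving_cup",572,-372))
print("ad",locate(T,"adapter",572,-372,37),locate(S,"adapter",572,-372,37))
print("blue",locate(S,"strainer_blue",434,-367))
view("s5.png",[("receiving_cup",(573.5,-372,0)),("adapter",(573.5,-372,37)),("strainer_blue",(434,-367,0))],(505,-372,60),110,S)
```

```text
[ 433.22638089 -367.3629557    85.9786196 ] [-0.54120472  0.45893002 -0.16452112] 85.38623673036618
cup [ 5.5987e+02 -3.5451e+02  3.7000e-01  5.6000e-01] [ 570.36 -360.13    0.68    0.84]
ad [ 572.22 -372.3     0.9     0.97] [ 5.7827e+02 -3.8565e+02  5.5000e-01  7.1000e-01]
blue [ 435.85 -370.74    0.88    0.55]
```

View pics/s5.png

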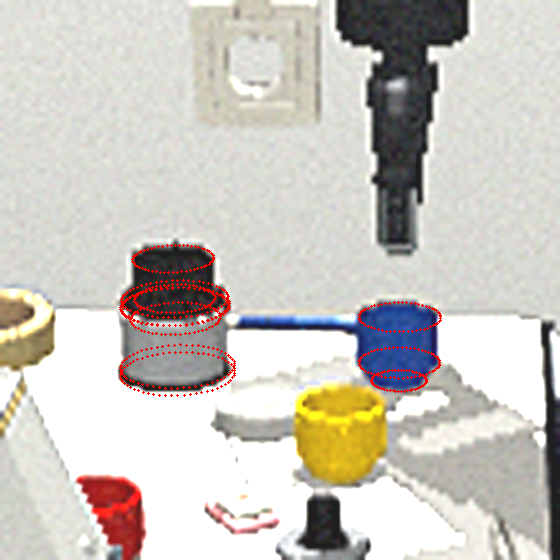

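Emit:
jog_arm:
  series:
    - {"dx": 0, "dy": 0.06, "dz": 0.8, "ax": 0, "ay": 0, "az": 0, "hand": 0}
    - {"dx": 0, "dy": 0.06, "dz": 1.6, "ax": 0, "ay": 0, "az": 0, "hand": 0}
    - {"dx": 0, "dy": 0.06, "dz": 2.1, "ax": 0, "ay": 0, "az": 0, "hand": 0}
    - {"dx": 0, "dy": 0.06, "dz": 2.35, "ax": 0, "ay": 0, "az": 0, "hand": 0}
    - {"dx": 0, "dy": 0.06, "dz": 2.35, "ax": 0, "ay": 0, "az": 0, "hand": 0.2}

```text
time_s: 11.03
tool_pos: [434.6, -366.4, 28.6]
ee_rot: [-0.007, -3.141, -0.001]
ft_force: [0.2, -0.2, -0.1]
grip_width: 75.5
```

Emit:
jog_arm:
  series:
    - {"dx": 0, "dy": 0, "dz": 0, "ax": 0, "ay": 0, "az": 0, "hand": 0.3}
    - {"dx": 0, "dy": 0, "dz": 0, "ax": 0, "ay": 0, "az": 0, "hand": 0.4}
    - {"dx": 0, "dy": 0, "dz": 0, "ax": 0, "ay": 0, "az": 0, "hand": 0.6}
    - {"dx": 0, "dy": 0, "dz": 0, "ax": 0, "ay": 0, "az": 0, "hand": 1}
    - {"dx": 0, "dy": 0, "dz": 0, "ax": 0, "ay": 0, "az": 0, "hand": 1}

```text
time_s: 11.45
tool_pos: [435.0, -367.2, 30.9]
ee_rot: [0.007, 3.14, -0.004]
ft_force: [-0.3, 1.1, 7.8]
grip_width: 47.1
```

Emit:
jog_arm:
  series:
    - {"dx": 0, "dy": 0, "dz": 0, "ax": 0, "ay": 0, "az": 0, "hand": 1}
    - {"dx": 0, "dy": 0, "dz": 0, "ax": 0, "ay": 0, "az": 0, "hand": 1}
    - {"dx": 0, "dy": 0, "dz": 0, "ax": 0, "ay": 0, "az": 0, "hand": 1}
    - {"dx": 0, "dy": 0, "dz": 0, "ax": 0, "ay": 0, "az": 0, "hand": 1}
    - {"dx": 0, "dy": 0, "dz": 0, "ax": 0, "ay": 0, "az": 0, "hand": 1}

```text
time_s: 11.87
tool_pos: [435.1, -367.2, 30.9]
ee_rot: [0.007, 3.14, -0.004]
ft_force: [-1.0, 1.7, 6.9]
grip_width: 46.8
```

Emit:
jog_arm:
  series:
    - {"dx": 0, "dy": 0, "dz": -0.3, "ax": 0, "ay": 0, "az": 0, "hand": 1}
    - {"dx": 0, "dy": 0, "dz": -1, "ax": 0, "ay": 0, "az": 0, "hand": 1}
    - {"dx": 0, "dy": 0, "dz": -2.2, "ax": 0, "ay": 0, "az": 0, "hand": 1}
    - {"dx": 0, "dy": 0, "dz": -3.4, "ax": 0, "ay": 0, "az": 0, "hand": 1}
    - {"dx": -0.7, "dy": 0, "dz": -4, "ax": 0, "ay": 0, "az": 0, "hand": 1}

```text
time_s: 12.28
tool_pos: [451.3, -367.6, 133.7]
ee_rot: [0.009, 3.139, -0.006]
ft_force: [1.0, -1.8, 0.2]
grip_width: 47.4
```

Emit:
jog_arm:
  series:
    - {"dx": -1.2, "dy": -0.1, "dz": 0, "ax": 0, "ay": 0, "az": 0, "hand": 1}
    - {"dx": -2.6, "dy": -0.19, "dz": 0, "ax": 0, "ay": 0, "az": 0, "hand": 1}
    - {"dx": -4.0, "dy": -0.19, "dz": 0, "ax": 0, "ay": 0, "az": 0, "hand": 1}
    - {"dx": -4.84, "dy": -0.19, "dz": 0, "ax": 0, "ay": 0, "az": 0, "hand": 1}
    - {"dx": -4.84, "dy": -0.19, "dz": 0, "ax": 0, "ay": 0, "az": 0, "hand": 1}

```text
time_s: 12.7
tool_pos: [576.3, -371.2, 129.4]
ee_rot: [0.003, 3.14, -0.001]
ft_force: [-0.1, 0.4, -0.3]
grip_width: 47.1
```

Run:
```python
from v import *
T=capture("top");S=capture("side");st=r.state();t=st["tool_pos"];print(t,st["ft_force"],st["grip_width"])
print("ad",locate(S,"adapter",572,-372,37))
z=t[2]-31
print("blue",locate(S,"strainer_blue",t[0],t[1],z),locate(T,"strainer_blue",t[0],t[1],z))
view("s6.png",[("adapter",(573.,-372,37)),("strainer_blue",(t[0],t[1],z))],(573,-372,90),70,S)
```

```text
[ 573.17438812 -371.68459957  129.35720908] [-1.18353738  0.62490108 -0.76165551] 46.8890992967265
ad [ 576.72 -386.24    0.76    0.6 ]
blue [ 573.17 -378.7     0.69    0.74] None
```

View pics/s6.png

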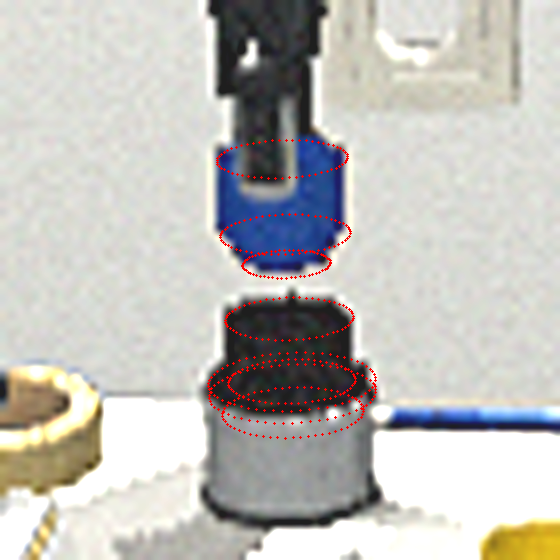

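Emit:
jog_arm:
  series:
    - {"dx": 0, "dy": 0, "dz": 0.4, "ax": 0, "ay": 0, "az": 0, "hand": 1}
    - {"dx": 0, "dy": 0, "dz": 0.75, "ax": 0, "ay": 0, "az": 0, "hand": 1}
    - {"dx": 0, "dy": 0, "dz": 0.9, "ax": 0, "ay": 0, "az": 0, "hand": 1}
    - {"dx": 0, "dy": 0, "dz": 1.0, "ax": 0, "ay": 0, "az": 0, "hand": 1}
    - {"dx": 0, "dy": 0, "dz": 1.1, "ax": 0, "ay": 0, "az": 0, "hand": 1}

```text
time_s: 13.37
tool_pos: [572.8, -372.0, 101.0]
ee_rot: [-0.007, -3.141, -0.001]
ft_force: [0.2, 0.6, 0.4]
grip_width: 46.7
```

Emit:
jog_arm:
  series:
    - {"dx": 0, "dy": 0, "dz": 0.08, "ax": 0, "ay": 0, "az": 0, "hand": 1}
    - {"dx": 0, "dy": 0, "dz": 0.15, "ax": 0, "ay": 0, "az": 0, "hand": 1}
    - {"dx": 0, "dy": 0, "dz": 0.22, "ax": 0, "ay": 0, "az": 0, "hand": 1}
    - {"dx": 0, "dy": 0, "dz": 0.3, "ax": 0, "ay": 0, "az": 0, "hand": 1}
    - {"dx": 0, "dy": 0, "dz": 0.3, "ax": 0, "ay": 0, "az": 0, "hand": 1}

```text
time_s: 13.78
tool_pos: [573.2, -372.1, 95.0]
ee_rot: [0.007, 3.141, -0.001]
ft_force: [-1.0, 1.1, 3.3]
grip_width: 46.9
```

Emit:
jog_arm:
  series:
    - {"dx": 0, "dy": 0, "dz": 0, "ax": 0, "ay": 0, "az": 0, "hand": 0.5}
    - {"dx": 0, "dy": 0, "dz": 0, "ax": 0, "ay": 0, "az": 0, "hand": 0}
    - {"dx": 0, "dy": 0, "dz": 0, "ax": 0, "ay": 0, "az": 0, "hand": 0}
    - {"dx": 0, "dy": 0, "dz": 0, "ax": 0, "ay": 0, "az": 0, "hand": 0}
    - {"dx": 0, "dy": 0, "dz": -0.2, "ax": 0, "ay": 0, "az": 0, "hand": 0}

```text
time_s: 14.2
tool_pos: [572.6, -371.7, 98.0]
ee_rot: [-0.007, -3.14, -0.002]
ft_force: [0.4, -0.4, 0.3]
grip_width: 85.7
```

Emit:
jog_arm:
  series:
    - {"dx": 0, "dy": 0, "dz": -0.8, "ax": 0, "ay": 0, "az": 0, "hand": 0}
    - {"dx": 0, "dy": 0, "dz": -1.8, "ax": 0, "ay": 0, "az": 0, "hand": 0}
    - {"dx": 0, "dy": 0, "dz": -2.8, "ax": 0, "ay": 0, "az": 0, "hand": 0}
    - {"dx": 0.3, "dy": 0.8, "dz": -3.2, "ax": 0, "ay": 0, "az": 0, "hand": 0}
    - {"dx": 0.7, "dy": 2.2, "dz": -3.2, "ax": 0, "ay": 0, "az": 0, "hand": 0}

```text
time_s: 14.62
tool_pos: [556.3, -319.5, 181.7]
ee_rot: [0.012, 3.137, -0.007]
ft_force: [2.0, 0.0, 0.1]
grip_width: 85.4
```

Emit:
jog_arm:
  series:
    - {"dx": 0.5, "dy": 1.5, "dz": 0, "ax": 0, "ay": 0, "az": 0, "hand": 0}
    - {"dx": 1, "dy": 3, "dz": 0, "ax": 0, "ay": 0, "az": 0, "hand": 0}
    - {"dx": 1.5, "dy": 4.5, "dz": 0, "ax": 0, "ay": 0, "az": 0, "hand": 0}
    - {"dx": 2, "dy": 6, "dz": 0, "ax": 0, "ay": 0, "az": 0, "hand": 0}
    - {"dx": 2.5, "dy": 7.5, "dz": 0, "ax": 0, "ay": 0, "az": 0, "hand": 0}

```text
time_s: 15.03
tool_pos: [493.2, -127.5, 179.4]
ee_rot: [0.007, 3.141, -0.0]
ft_force: [0.9, 0.3, 0.2]
grip_width: 85.6
```

Emit:
jog_arm:
  series:
    - {"dx": 0.5, "dy": 1.5, "dz": 0, "ax": 0, "ay": 0, "az": 0, "hand": 0}
    - {"dx": 1, "dy": 3, "dz": 0, "ax": 0, "ay": 0, "az": 0, "hand": 0}
    - {"dx": 1.5, "dy": 4.5, "dz": 0, "ax": 0, "ay": 0, "az": 0, "hand": 0}
    - {"dx": 1.86, "dy": 5.8, "dz": 0.4, "ax": 0, "ay": 0, "az": 0, "hand": 0}
    - {"dx": 1.86, "dy": 6.3, "dz": 1.6, "ax": 0, "ay": 0, "az": 0, "hand": 0}

```text
time_s: 15.45
tool_pos: [448.3, 31.6, 142.0]
ee_rot: [0.003, 3.134, -0.001]
ft_force: [1.4, -0.6, -0.1]
grip_width: 85.3
```

Run:
```python
from v import *
S=capture("side");T=capture("top");st=r.state();t=st["tool_pos"];print(t,st["ft_force"],st["grip_width"])
print("green",locate(S,"strainer_green",446,28))
for n,z in(("adapter",37),("strainer_blue",64)): print(n,locate(T,n,573,-372,z),locate(S,n,573,-372,z))
view("s7.png",[("strainer_blue",(573,-372,64)),("strainer_green",(446.5,28,0))],(500,-140,70),130,S)
```

```text
[446.2302522   30.57892054 137.04823679] [ 0.30793106 -0.521722    0.38070197] 85.53052558637059
green [448.03  26.15   0.84   0.67]
adapter [ 569.   -366.19    0.69    0.62] [ 5.7414e+02 -3.7000e+02  5.4000e-01  7.4000e-01]
strainer_blue [ 570.2  -373.43    0.93    0.66] [ 5.7546e+02 -3.8915e+02  7.5000e-01  5.0000e-01]
```

View pics/s7.png

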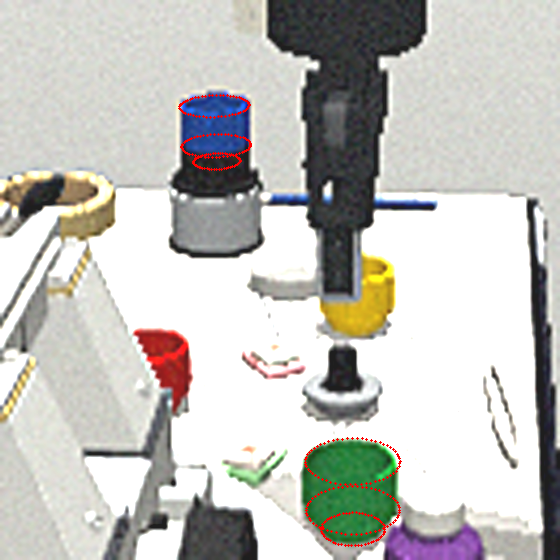

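Emit:
jog_arm:
  series:
    - {"dx": 0, "dy": -0.08, "dz": 1.2, "ax": 0, "ay": 0, "az": 0, "hand": 0}
    - {"dx": 0, "dy": -0.08, "dz": 2.4, "ax": 0, "ay": 0, "az": 0, "hand": 0}
    - {"dx": 0, "dy": -0.08, "dz": 3.5, "ax": 0, "ay": 0, "az": 0, "hand": 0}
    - {"dx": 0, "dy": -0.08, "dz": 4.1, "ax": 0, "ay": 0, "az": 0, "hand": 0}
    - {"dx": 0, "dy": -0.08, "dz": 4.35, "ax": 0, "ay": 0, "az": 0, "hand": 0.1}

```text
time_s: 16.22
tool_pos: [448.1, 25.7, 29.0]
ee_rot: [-0.01, -3.139, -0.001]
ft_force: [0.7, -0.4, 0.4]
grip_width: 77.1
```

Emit:
jog_arm:
  series:
    - {"dx": 0, "dy": 0, "dz": 0, "ax": 0, "ay": 0, "az": 0, "hand": 0.3}
    - {"dx": 0, "dy": 0, "dz": 0, "ax": 0, "ay": 0, "az": 0, "hand": 0.4}
    - {"dx": 0, "dy": 0, "dz": 0, "ax": 0, "ay": 0, "az": 0, "hand": 0.6}
    - {"dx": 0, "dy": 0, "dz": 0, "ax": 0, "ay": 0, "az": 0, "hand": 1}
    - {"dx": 0, "dy": 0, "dz": 0, "ax": 0, "ay": 0, "az": 0, "hand": 1}

```text
time_s: 16.63
tool_pos: [449.3, 26.1, 32.1]
ee_rot: [0.007, 3.138, -0.002]
ft_force: [-0.9, -2.2, 5.7]
grip_width: 46.7
```

Emit:
jog_arm:
  series:
    - {"dx": 0, "dy": 0, "dz": 0, "ax": 0, "ay": 0, "az": 0, "hand": 1}
    - {"dx": 0, "dy": 0, "dz": 0, "ax": 0, "ay": 0, "az": 0, "hand": 1}
    - {"dx": 0, "dy": 0, "dz": 0, "ax": 0, "ay": 0, "az": 0, "hand": 1}
    - {"dx": 0, "dy": 0, "dz": 0, "ax": 0, "ay": 0, "az": 0, "hand": 1}
    - {"dx": 0, "dy": 0, "dz": 0, "ax": 0, "ay": 0, "az": 0, "hand": 1}

```text
time_s: 17.05
tool_pos: [449.3, 26.1, 32.0]
ee_rot: [0.007, 3.138, -0.002]
ft_force: [-0.4, -1.1, 6.1]
grip_width: 46.5
```

Emit:
jog_arm:
  series:
    - {"dx": 0, "dy": 0, "dz": -0.3, "ax": 0, "ay": 0, "az": 0, "hand": 1}
    - {"dx": 0, "dy": 0, "dz": -1.2, "ax": 0, "ay": 0, "az": 0, "hand": 1}
    - {"dx": 0, "dy": 0, "dz": -2.6, "ax": 0, "ay": 0, "az": 0, "hand": 1}
    - {"dx": 0, "dy": 0, "dz": -4, "ax": 0, "ay": 0, "az": 0, "hand": 1}
    - {"dx": 0, "dy": -0.6, "dz": -5.2, "ax": 0, "ay": 0, "az": 0, "hand": 1}

```text
time_s: 17.47
tool_pos: [448.0, 12.8, 163.9]
ee_rot: [0.004, 3.139, 0.0]
ft_force: [0.0, -0.9, -0.1]
grip_width: 46.7
```

Emit:
jog_arm:
  series:
    - {"dx": -0.4, "dy": -1.5, "dz": -0.4, "ax": 0, "ay": 0, "az": 0, "hand": 1}
    - {"dx": -0.9, "dy": -3, "dz": -0.4, "ax": 0, "ay": 0, "az": 0, "hand": 1}
    - {"dx": -1.4, "dy": -4.5, "dz": -0.4, "ax": 0, "ay": 0, "az": 0, "hand": 1}
    - {"dx": -1.9, "dy": -6, "dz": -0.4, "ax": 0, "ay": 0, "az": 0, "hand": 1}
    - {"dx": -2.4, "dy": -7.5, "dz": -0.4, "ax": 0, "ay": 0, "az": 0, "hand": 1}

```text
time_s: 17.88
tool_pos: [507.6, -178.1, 172.1]
ee_rot: [0.007, 3.14, -0.002]
ft_force: [1.5, -0.1, 0.0]
grip_width: 46.8
```

Emit:
jog_arm:
  series:
    - {"dx": -0.5, "dy": -1.5, "dz": 0, "ax": 0, "ay": 0, "az": 0, "hand": 1}
    - {"dx": -1, "dy": -3, "dz": 0, "ax": 0, "ay": 0, "az": 0, "hand": 1}
    - {"dx": -1.5, "dy": -4.5, "dz": 0, "ax": 0, "ay": 0, "az": 0, "hand": 1}
    - {"dx": -2, "dy": -6, "dz": 0, "ax": 0, "ay": 0, "az": 0, "hand": 1}
    - {"dx": -2.4, "dy": -7, "dz": 0, "ax": 0, "ay": 0, "az": 0, "hand": 1}

```text
time_s: 18.3
tool_pos: [566.6, -354.8, 171.7]
ee_rot: [0.01, 3.14, -0.002]
ft_force: [-0.1, 0.3, -0.4]
grip_width: 46.6
```

Emit:
jog_arm:
  series:
    - {"dx": -0.15, "dy": -0.5, "dz": 0, "ax": 0, "ay": 0, "az": 0, "hand": 1}
    - {"dx": -0.23, "dy": -0.82, "dz": 0, "ax": 0, "ay": 0, "az": 0, "hand": 1}
    - {"dx": -0.23, "dy": -0.82, "dz": 0, "ax": 0, "ay": 0, "az": 0, "hand": 1}
    - {"dx": -0.23, "dy": -0.82, "dz": 0, "ax": 0, "ay": 0, "az": 0, "hand": 1}
    - {"dx": -0.23, "dy": -0.82, "dz": 0, "ax": 0, "ay": 0, "az": 0, "hand": 1}

```text
time_s: 18.72
tool_pos: [572.2, -370.8, 171.1]
ee_rot: [0.006, 3.141, -0.0]
ft_force: [-0.1, 0.0, -0.9]
grip_width: 46.5
```

Run:
```python
from v import *
S=capture("side");st=r.state();t=st["tool_pos"];print(t,st["ee_rot"],st["ft_force"],st["grip_width"])
z=t[2]-32
print(locate(S,"strainer_green",t[0],t[1],z),locate(S,"strainer_blue",573,-372,64))
view("s8.png",[("strainer_blue",(573,-372,64)),("strainer_green",(t[0]-2,t[1],z))],(573,-372,110),60,S)
```

```text
[ 572.24668521 -370.77279769  171.0642664 ] [ 5.32000819e-03  3.14134749e+00 -5.93975645e-05] [-0.10269178  0.15257352 -0.39411444] 46.71471930530788
[ 571.94 -376.84    0.8     0.75] [ 575.58 -389.04    0.8     0.8 ]
```

View pics/s8.png

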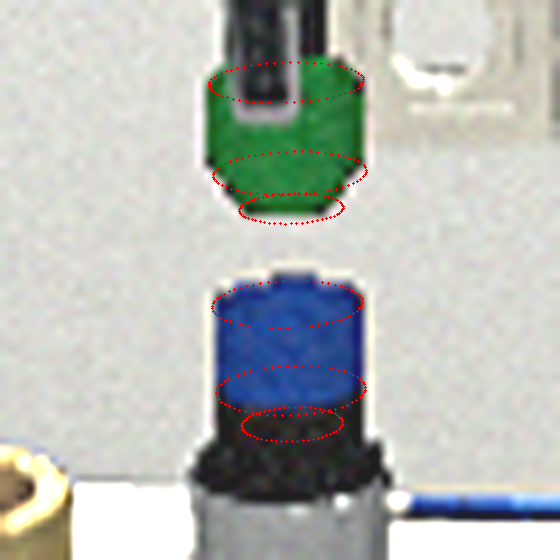

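Emit:
jog_arm:
  series:
    - {"dx": -0.05, "dy": -0.05, "dz": 0.4, "ax": 0, "ay": 0, "az": 0, "hand": 1}
    - {"dx": -0.09, "dy": -0.05, "dz": 0.9, "ax": 0, "ay": 0, "az": 0, "hand": 1}
    - {"dx": -0.09, "dy": -0.05, "dz": 1.2, "ax": 0, "ay": 0, "az": 0, "hand": 1}
    - {"dx": -0.09, "dy": -0.05, "dz": 1.4, "ax": 0, "ay": 0, "az": 0, "hand": 1}
    - {"dx": -0.09, "dy": -0.05, "dz": 1.5, "ax": 0, "ay": 0, "az": 0, "hand": 1}

```text
time_s: 19.28
tool_pos: [574.3, -373.0, 131.6]
ee_rot: [-0.007, -3.14, -0.002]
ft_force: [0.3, -0.4, -0.8]
grip_width: 46.6
```

Emit:
jog_arm:
  series:
    - {"dx": 0, "dy": 0, "dz": 0.08, "ax": 0, "ay": 0, "az": 0, "hand": 1}
    - {"dx": 0, "dy": 0, "dz": 0.15, "ax": 0, "ay": 0, "az": 0, "hand": 1}
    - {"dx": 0, "dy": 0, "dz": 0.22, "ax": 0, "ay": 0, "az": 0, "hand": 1}
    - {"dx": 0, "dy": 0, "dz": 0.32, "ax": 0, "ay": 0, "az": 0, "hand": 1}
    - {"dx": 0, "dy": 0, "dz": 0.32, "ax": 0, "ay": 0, "az": 0, "hand": 1}

```text
time_s: 19.7
tool_pos: [574.8, -373.5, 126.1]
ee_rot: [0.007, 3.14, -0.002]
ft_force: [-0.4, 0.5, 5.6]
grip_width: 46.5
```

Emit:
jog_arm:
  series:
    - {"dx": 0, "dy": 0, "dz": 0, "ax": 0, "ay": 0, "az": 0, "hand": 0.5}
    - {"dx": 0, "dy": 0, "dz": 0, "ax": 0, "ay": 0, "az": 0, "hand": 0}
    - {"dx": 0, "dy": 0, "dz": 0, "ax": 0, "ay": 0, "az": 0, "hand": 0}
    - {"dx": 0, "dy": 0, "dz": 0, "ax": 0, "ay": 0, "az": 0, "hand": 0}
    - {"dx": 0, "dy": 0, "dz": -0.2, "ax": 0, "ay": 0, "az": 0, "hand": 0}

```text
time_s: 20.12
tool_pos: [574.1, -373.0, 128.8]
ee_rot: [-0.007, -3.14, -0.002]
ft_force: [-0.3, -0.9, 1.3]
grip_width: 85.6
```

Emit:
jog_arm:
  series:
    - {"dx": 0, "dy": 0, "dz": -0.8, "ax": 0, "ay": 0, "az": 0, "hand": 0}
    - {"dx": 0, "dy": 0, "dz": -1.8, "ax": 0, "ay": 0, "az": 0, "hand": 0}
    - {"dx": 0, "dy": 0, "dz": -2.7, "ax": 0, "ay": 0, "az": 0, "hand": 0}
    - {"dx": 0.5, "dy": 0.7, "dz": -2.8, "ax": 0, "ay": 0, "az": 0, "hand": 0}
    - {"dx": 1.4, "dy": 1.7, "dz": -2.8, "ax": 0, "ay": 0, "az": 0, "hand": 0}

```text
time_s: 20.53
tool_pos: [540.6, -331.8, 201.0]
ee_rot: [0.008, 3.138, -0.005]
ft_force: [0.1, -0.3, -0.8]
grip_width: 85.6
```

Emit:
jog_arm:
  series:
    - {"dx": 1, "dy": 1.2, "dz": 0, "ax": 0, "ay": 0, "az": 0, "hand": 0}
    - {"dx": 2, "dy": 2.4, "dz": 0.3, "ax": 0, "ay": 0, "az": 0, "hand": 0}
    - {"dx": 3, "dy": 3.5, "dz": 1, "ax": 0, "ay": 0, "az": 0, "hand": 0}
    - {"dx": 3.2, "dy": 3.94, "dz": 2.2, "ax": 0, "ay": 0, "az": 0, "hand": 0}
    - {"dx": 3.2, "dy": 3.94, "dz": 3.4, "ax": 0, "ay": 0, "az": 0, "hand": 0}

```text
time_s: 20.95
tool_pos: [459.0, -229.5, 115.6]
ee_rot: [0.005, 3.14, -0.002]
ft_force: [1.1, -0.8, 0.1]
grip_width: 85.2
```

Run:
```python
from v import *
S=capture("side");T=capture("top");st=r.state();t=st["tool_pos"];print(t,st["ft_force"],st["grip_width"])
print("y",locate(S,"strainer_yellow",460,-232))
print(locate(T,"strainer_green",573,-372,94),locate(S,"strainer_green",573,-372,94))
view("s9.png",[("strainer_green",(573,-372,94)),("strainer_yellow",(460,-232,0))],(510,-300,80),100,S)
```

```text
[ 458.44714403 -230.14128835  112.19167151] [-0.0068222  -1.10622081  0.77912877] 85.49105805008763
y [ 461.22 -230.63    0.89    0.77]
[ 571.19 -373.83    0.96    0.91] [ 575.13 -394.39    0.71    0.62]
```

View pics/s9.png

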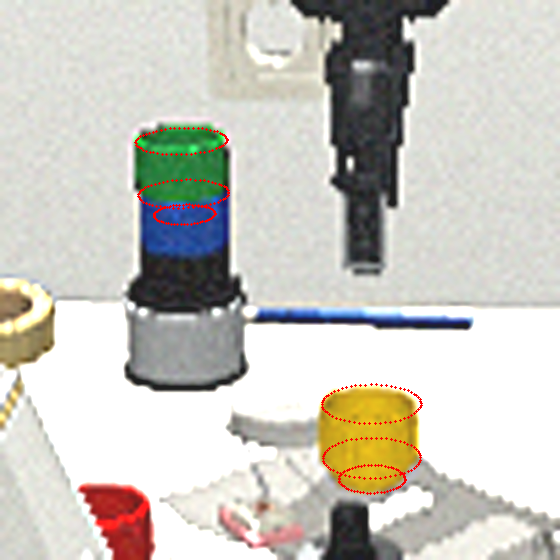

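Emit:
jog_arm:
  series:
    - {"dx": -0.06, "dy": -0.04, "dz": 1.2, "ax": 0, "ay": 0, "az": 0, "hand": 0}
    - {"dx": -0.06, "dy": -0.04, "dz": 2.2, "ax": 0, "ay": 0, "az": 0, "hand": 0}
    - {"dx": -0.06, "dy": -0.04, "dz": 3, "ax": 0, "ay": 0, "az": 0, "hand": 0}
    - {"dx": -0.06, "dy": -0.04, "dz": 3.35, "ax": 0, "ay": 0, "az": 0, "hand": 0}
    - {"dx": -0.06, "dy": -0.04, "dz": 3.35, "ax": 0, "ay": 0, "az": 0, "hand": 0.2}

```text
time_s: 21.62
tool_pos: [461.8, -233.1, 30.7]
ee_rot: [-0.007, -3.141, -0.001]
ft_force: [-0.5, 0.2, 0.0]
grip_width: 75.4
```

Emit:
jog_arm:
  series:
    - {"dx": 0, "dy": 0, "dz": 0, "ax": 0, "ay": 0, "az": 0, "hand": 0.3}
    - {"dx": 0, "dy": 0, "dz": 0, "ax": 0, "ay": 0, "az": 0, "hand": 0.4}
    - {"dx": 0, "dy": 0, "dz": 0, "ax": 0, "ay": 0, "az": 0, "hand": 0.6}
    - {"dx": 0, "dy": 0, "dz": 0, "ax": 0, "ay": 0, "az": 0, "hand": 1}
    - {"dx": 0, "dy": 0, "dz": 0, "ax": 0, "ay": 0, "az": 0, "hand": 1}

```text
time_s: 22.03
tool_pos: [462.5, -233.5, 33.4]
ee_rot: [0.007, 3.138, -0.004]
ft_force: [-1.8, 0.5, 10.8]
grip_width: 46.7
```

Emit:
jog_arm:
  series:
    - {"dx": 0, "dy": 0, "dz": 0, "ax": 0, "ay": 0, "az": 0, "hand": 1}
    - {"dx": 0, "dy": 0, "dz": 0, "ax": 0, "ay": 0, "az": 0, "hand": 1}
    - {"dx": 0, "dy": 0, "dz": 0, "ax": 0, "ay": 0, "az": 0, "hand": 1}
    - {"dx": 0, "dy": 0, "dz": 0, "ax": 0, "ay": 0, "az": 0, "hand": 1}
    - {"dx": 0, "dy": 0, "dz": 0, "ax": 0, "ay": 0, "az": 0, "hand": 1}

```text
time_s: 22.45
tool_pos: [462.5, -233.5, 33.4]
ee_rot: [0.007, 3.138, -0.004]
ft_force: [-0.9, 1.0, 10.3]
grip_width: 46.8
```

Emit:
jog_arm:
  series:
    - {"dx": 0, "dy": 0, "dz": -0.3, "ax": 0, "ay": 0, "az": 0, "hand": 1}
    - {"dx": 0, "dy": 0, "dz": -1.2, "ax": 0, "ay": 0, "az": 0, "hand": 1}
    - {"dx": 0, "dy": 0, "dz": -2.6, "ax": 0, "ay": 0, "az": 0, "hand": 1}
    - {"dx": 0, "dy": 0, "dz": -4, "ax": 0, "ay": 0, "az": 0, "hand": 1}
    - {"dx": 0, "dy": 0, "dz": -5.5, "ax": 0, "ay": 0, "az": 0, "hand": 1}

```text
time_s: 22.87
tool_pos: [461.3, -232.4, 171.1]
ee_rot: [0.007, 3.141, -0.0]
ft_force: [0.4, -0.6, -0.8]
grip_width: 46.4
```

Emit:
jog_arm:
  series:
    - {"dx": -0.5, "dy": -0.5, "dz": -0.9, "ax": 0, "ay": 0, "az": 0, "hand": 1}
    - {"dx": -1.4, "dy": -1.6, "dz": -1.4, "ax": 0, "ay": 0, "az": 0, "hand": 1}
    - {"dx": -2.4, "dy": -2.8, "dz": -1.4, "ax": 0, "ay": 0, "az": 0, "hand": 1}
    - {"dx": -3.3, "dy": -4, "dz": -1.4, "ax": 0, "ay": 0, "az": 0, "hand": 1}
    - {"dx": -4.2, "dy": -5.1, "dz": -1.4, "ax": 0, "ay": 0, "az": 0, "hand": 1}

```text
time_s: 23.28
tool_pos: [566.8, -362.1, 205.4]
ee_rot: [0.007, 3.14, -0.002]
ft_force: [1.1, -0.2, -0.9]
grip_width: 46.4
```

Emit:
jog_arm:
  series:
    - {"dx": -0.34, "dy": -0.48, "dz": 0, "ax": 0, "ay": 0, "az": 0, "hand": 1}
    - {"dx": -0.34, "dy": -0.48, "dz": 0, "ax": 0, "ay": 0, "az": 0, "hand": 1}
    - {"dx": -0.34, "dy": -0.48, "dz": 0, "ax": 0, "ay": 0, "az": 0, "hand": 1}
    - {"dx": -0.34, "dy": -0.48, "dz": 0, "ax": 0, "ay": 0, "az": 0, "hand": 1}
    - {"dx": -0.34, "dy": -0.48, "dz": 0, "ax": 0, "ay": 0, "az": 0, "hand": 1}

```text
time_s: 23.7
tool_pos: [574.1, -371.9, 204.6]
ee_rot: [0.006, 3.141, -0.001]
ft_force: [0.2, 0.7, -0.5]
grip_width: 46.5
```

Run:
```python
from v import *
S=capture("side");st=r.state();t=st["tool_pos"];print(t,st["ee_rot"],st["ft_force"],st["grip_width"])
z=t[2]-33.4
print(locate(S,"strainer_yellow",t[0],t[1],z))
view("s10.png",[("strainer_green",(573.5,-373,94)),("strainer_yellow",(t[0]-1.5,t[1],z))],(573,-372,140),60,S)
```

```text
[ 574.23395617 -371.90862746  204.5520976 ] [ 6.07625415e-03  3.14108024e+00 -6.29102174e-04] [ 1.61116913 -1.04149697 -0.24344292] 46.30604173519384
[ 5.7257e+02 -3.7302e+02  8.9000e-01  5.4000e-01]
```

View pics/s10.png

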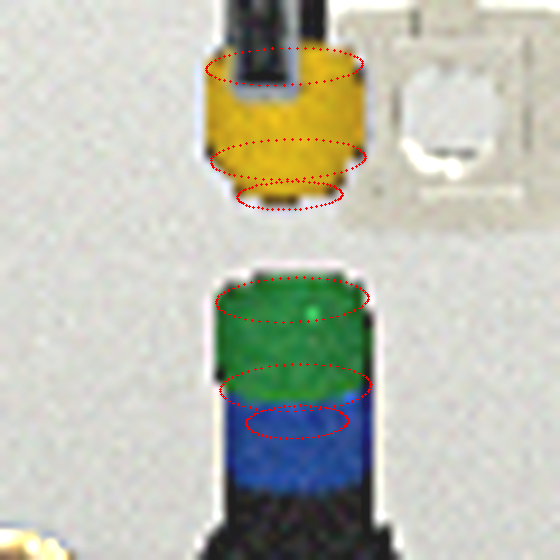

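Emit:
jog_arm:
  series:
    - {"dx": -0.03, "dy": -0.04, "dz": 0.4, "ax": 0, "ay": 0, "az": 0, "hand": 1}
    - {"dx": -0.03, "dy": -0.04, "dz": 0.9, "ax": 0, "ay": 0, "az": 0, "hand": 1}
    - {"dx": -0.03, "dy": -0.04, "dz": 1.3, "ax": 0, "ay": 0, "az": 0, "hand": 1}
    - {"dx": -0.03, "dy": -0.04, "dz": 1.45, "ax": 0, "ay": 0, "az": 0, "hand": 1}
    - {"dx": -0.03, "dy": -0.04, "dz": 1.55, "ax": 0, "ay": 0, "az": 0, "hand": 1}

```text
time_s: 24.22
tool_pos: [575.0, -373.5, 163.8]
ee_rot: [-0.007, -3.14, -0.002]
ft_force: [-0.3, 0.3, -0.1]
grip_width: 46.3
```

Emit:
jog_arm:
  series:
    - {"dx": 0, "dy": 0, "dz": 0.08, "ax": 0, "ay": 0, "az": 0, "hand": 1}
    - {"dx": 0, "dy": 0, "dz": 0.16, "ax": 0, "ay": 0, "az": 0, "hand": 1}
    - {"dx": 0, "dy": 0, "dz": 0.25, "ax": 0, "ay": 0, "az": 0, "hand": 1}
    - {"dx": 0, "dy": 0, "dz": 0.35, "ax": 0, "ay": 0, "az": 0, "hand": 1}
    - {"dx": 0, "dy": 0, "dz": 0.35, "ax": 0, "ay": 0, "az": 0, "hand": 1}

```text
time_s: 24.63
tool_pos: [575.6, -373.9, 157.5]
ee_rot: [0.007, 3.14, -0.003]
ft_force: [-0.3, 1.0, 5.4]
grip_width: 46.7
```

Emit:
jog_arm:
  series:
    - {"dx": 0, "dy": 0, "dz": 0, "ax": 0, "ay": 0, "az": 0, "hand": 0.5}
    - {"dx": 0, "dy": 0, "dz": 0, "ax": 0, "ay": 0, "az": 0, "hand": 0}
    - {"dx": 0, "dy": 0, "dz": 0, "ax": 0, "ay": 0, "az": 0, "hand": 0}
    - {"dx": 0, "dy": 0, "dz": 0, "ax": 0, "ay": 0, "az": 0, "hand": 0}
    - {"dx": 0, "dy": 0, "dz": -0.2, "ax": 0, "ay": 0, "az": 0, "hand": 0}

```text
time_s: 25.05
tool_pos: [574.9, -373.5, 160.1]
ee_rot: [-0.007, -3.14, -0.002]
ft_force: [-0.3, 0.7, -0.9]
grip_width: 85.5
```

Emit:
jog_arm:
  series:
    - {"dx": 0, "dy": 0, "dz": -0.8, "ax": 0, "ay": 0, "az": 0, "hand": 0}
    - {"dx": 0, "dy": 0, "dz": -1.8, "ax": 0, "ay": 0, "az": 0, "hand": 0}
    - {"dx": 0, "dy": 0, "dz": -2.7, "ax": 0, "ay": 0, "az": 0, "hand": 0}
    - {"dx": 0.4, "dy": 0.8, "dz": -2.8, "ax": 0, "ay": 0, "az": 0, "hand": 0}
    - {"dx": 1.0, "dy": 2.2, "dz": -2.8, "ax": 0, "ay": 0, "az": 0, "hand": 0}

```text
time_s: 25.47
tool_pos: [550.8, -320.8, 232.1]
ee_rot: [0.011, 3.139, -0.005]
ft_force: [1.3, 0.1, -0.3]
grip_width: 85.5
```

Emit:
jog_arm:
  series:
    - {"dx": 0.6, "dy": 1.4, "dz": 0, "ax": 0, "ay": 0, "az": 0, "hand": 0}
    - {"dx": 1.2, "dy": 2.8, "dz": 0, "ax": 0, "ay": 0, "az": 0, "hand": 0}
    - {"dx": 1.8, "dy": 4.2, "dz": 0.4, "ax": 0, "ay": 0, "az": 0, "hand": 0}
    - {"dx": 2.4, "dy": 5.6, "dz": 0.8, "ax": 0, "ay": 0, "az": 0, "hand": 0}
    - {"dx": 3, "dy": 7, "dz": 1.2, "ax": 0, "ay": 0, "az": 0, "hand": 0}

```text
time_s: 25.88
tool_pos: [475.3, -141.8, 201.2]
ee_rot: [0.007, 3.141, -0.001]
ft_force: [0.8, 0.7, -0.4]
grip_width: 85.6
```

Emit:
jog_arm:
  series:
    - {"dx": 0.6, "dy": 1.2, "dz": 0.6, "ax": 0, "ay": 0, "az": 0, "hand": 0}
    - {"dx": 0.6, "dy": 1.2, "dz": 1.7, "ax": 0, "ay": 0, "az": 0, "hand": 0.2}
    - {"dx": 0.6, "dy": 1.2, "dz": 2.8, "ax": 0, "ay": 0, "az": 0, "hand": 0.3}
    - {"dx": 0.6, "dy": 1.2, "dz": 3.9, "ax": 0, "ay": 0, "az": 0, "hand": 0.3}
    - {"dx": 0.6, "dy": 1.2, "dz": 4.5, "ax": 0, "ay": 0, "az": 0, "hand": 0.3}

```text
time_s: 26.3
tool_pos: [460.6, -112.7, 86.7]
ee_rot: [-0.006, -3.14, -0.002]
ft_force: [-0.5, -0.1, -0.2]
grip_width: 60.0
```

Run:
```python
from v import *
S=capture("side");T=capture("top");st=r.state();t=st["tool_pos"];print(t,st["ft_force"],st["grip_width"])
print("c",locate(S,"cover",460,-113))
print(locate(T,"strainer_yellow",573,-372,124),locate(S,"strainer_yellow",573,-372,124))
view("s11.png",[("strainer_yellow",(573.5,-373,124)),("cover",(460,-113,0))],(505,-240,90),120,S)
```

```text
[ 460.49855231 -112.80449629   86.97465852] [-0.58931653  0.04064813  0.66295223] 59.72598015308252
c [ 463.52 -116.53    0.76    0.75]
[ 571.44 -375.02    0.91    0.63] [ 5.8003e+02 -3.9735e+02  8.4000e-01  5.4000e-01]
```

View pics/s11.png

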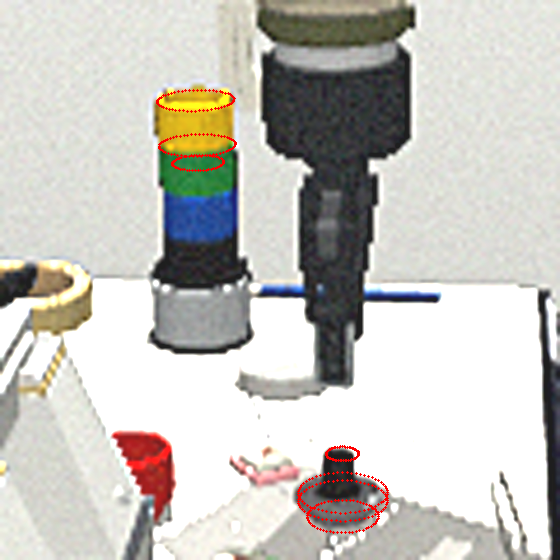

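Emit:
jog_arm:
  series:
    - {"dx": -0.02, "dy": 0, "dz": 0.9, "ax": 0, "ay": 0, "az": 0, "hand": 0.3}
    - {"dx": -0.02, "dy": 0, "dz": 1.8, "ax": 0, "ay": 0, "az": 0, "hand": 0.3}
    - {"dx": -0.02, "dy": 0, "dz": 2.4, "ax": 0, "ay": 0, "az": 0, "hand": 0.3}
    - {"dx": -0.02, "dy": 0, "dz": 2.6, "ax": 0, "ay": 0, "az": 0, "hand": 0.35}
    - {"dx": -0.02, "dy": 0, "dz": 2.6, "ax": 0, "ay": 0, "az": 0, "hand": 0.45}

```text
time_s: 26.97
tool_pos: [462.1, -113.4, 23.8]
ee_rot: [-0.007, -3.142, -0.0]
ft_force: [-0.1, 1.0, -0.4]
grip_width: 47.3
```

Emit:
jog_arm:
  series:
    - {"dx": 0, "dy": 0, "dz": 0, "ax": 0, "ay": 0, "az": 0, "hand": 0.6}
    - {"dx": 0, "dy": 0, "dz": 0, "ax": 0, "ay": 0, "az": 0, "hand": 0.7}
    - {"dx": 0, "dy": 0, "dz": 0, "ax": 0, "ay": 0, "az": 0, "hand": 0.75}
    - {"dx": 0, "dy": 0, "dz": 0, "ax": 0, "ay": 0, "az": 0, "hand": 1}
    - {"dx": 0, "dy": 0, "dz": 0, "ax": 0, "ay": 0, "az": 0, "hand": 1}

```text
time_s: 27.38
tool_pos: [462.4, -113.5, 24.7]
ee_rot: [0.007, 3.14, -0.002]
ft_force: [-1.4, 1.7, 7.4]
grip_width: 15.2
```

Emit:
jog_arm:
  series:
    - {"dx": 0, "dy": 0, "dz": 0, "ax": 0, "ay": 0, "az": 0, "hand": 1}
    - {"dx": 0, "dy": 0, "dz": 0, "ax": 0, "ay": 0, "az": 0, "hand": 1}
    - {"dx": 0, "dy": 0, "dz": 0, "ax": 0, "ay": 0, "az": 0, "hand": 1}
    - {"dx": 0, "dy": 0, "dz": 0, "ax": 0, "ay": 0, "az": 0, "hand": 1}
    - {"dx": 0, "dy": 0, "dz": 0, "ax": 0, "ay": 0, "az": 0, "hand": 1}

```text
time_s: 27.8
tool_pos: [462.4, -113.5, 24.7]
ee_rot: [0.007, 3.14, -0.002]
ft_force: [-0.6, 0.4, 8.1]
grip_width: 15.1
```

Emit:
jog_arm:
  series:
    - {"dx": 0, "dy": 0, "dz": -0.3, "ax": 0, "ay": 0, "az": 0, "hand": 1}
    - {"dx": 0, "dy": 0, "dz": -1.2, "ax": 0, "ay": 0, "az": 0, "hand": 1}
    - {"dx": 0, "dy": 0, "dz": -2.6, "ax": 0, "ay": 0, "az": 0, "hand": 1}
    - {"dx": 0, "dy": 0, "dz": -4, "ax": 0, "ay": 0, "az": 0, "hand": 1}
    - {"dx": 0, "dy": 0, "dz": -5.4, "ax": 0, "ay": 0, "az": 0, "hand": 1}

```text
time_s: 28.22
tool_pos: [461.5, -113.0, 160.9]
ee_rot: [0.007, 3.141, -0.0]
ft_force: [0.8, -0.3, -0.7]
grip_width: 15.2
```

Emit:
jog_arm:
  series:
    - {"dx": 0, "dy": 0, "dz": -1.4, "ax": 0, "ay": 0, "az": 0, "hand": 1}
    - {"dx": -0.3, "dy": -0.8, "dz": -2.4, "ax": 0, "ay": 0, "az": 0, "hand": 1}
    - {"dx": -0.8, "dy": -2.2, "dz": -2.4, "ax": 0, "ay": 0, "az": 0, "hand": 1}
    - {"dx": -1.4, "dy": -3.6, "dz": -2.4, "ax": 0, "ay": 0, "az": 0, "hand": 1}
    - {"dx": -2, "dy": -5, "dz": -2.4, "ax": 0, "ay": 0, "az": 0, "hand": 1}

```text
time_s: 28.63
tool_pos: [511.6, -239.7, 220.2]
ee_rot: [0.006, 3.14, -0.002]
ft_force: [1.1, 1.3, -0.6]
grip_width: 15.5
```

Emit:
jog_arm:
  series:
    - {"dx": -0.6, "dy": -1.4, "dz": 0, "ax": 0, "ay": 0, "az": 0, "hand": 1}
    - {"dx": -1.2, "dy": -2.8, "dz": 0, "ax": 0, "ay": 0, "az": 0, "hand": 1}
    - {"dx": -1.9, "dy": -4.2, "dz": 0, "ax": 0, "ay": 0, "az": 0, "hand": 1}
    - {"dx": -2.4, "dy": -5.1, "dz": 0, "ax": 0, "ay": 0, "az": 0, "hand": 1}
    - {"dx": -2.55, "dy": -5.42, "dz": 0, "ax": 0, "ay": 0, "az": 0, "hand": 1}

```text
time_s: 29.05
tool_pos: [574.9, -377.4, 218.0]
ee_rot: [-0.01, -3.141, 0.0]
ft_force: [0.2, 0.3, -0.5]
grip_width: 15.5
```

Emit:
jog_arm:
  series:
    - {"dx": 0, "dy": 0, "dz": 0, "ax": 0, "ay": 0, "az": 0, "hand": 1}
    - {"dx": 0, "dy": 0, "dz": 0, "ax": 0, "ay": 0, "az": 0, "hand": 1}
    - {"dx": 0, "dy": 0, "dz": 0, "ax": 0, "ay": 0, "az": 0, "hand": 1}
    - {"dx": 0, "dy": 0, "dz": 0, "ax": 0, "ay": 0, "az": 0, "hand": 1}
    - {"dx": 0, "dy": 0, "dz": 0, "ax": 0, "ay": 0, "az": 0, "hand": 1}

```text
time_s: 29.47
tool_pos: [574.4, -373.3, 219.3]
ee_rot: [0.006, 3.141, -0.0]
ft_force: [-0.1, 0.0, -0.3]
grip_width: 15.3
```

Run:
```python
from v import *
S=capture("side");st=r.state();t=st["tool_pos"];print(t,st["ee_rot"],st["ft_force"],st["grip_width"])
z=t[2]-24.7
print(locate(S,"cover",t[0],t[1],z))
view("s12.png",[("strainer_yellow",(574,-373.5,124)),("cover",(t[0]-1.4,t[1],z))],(573,-372,170),60,S)
```

```text
[ 574.44814786 -373.50054282  219.2208977 ] [ 5.90286690e-03  3.14120686e+00 -5.56917134e-04] [-0.04405512  0.14114084 -0.32320892] 15.29903586827456
None
```

View pics/s12.png

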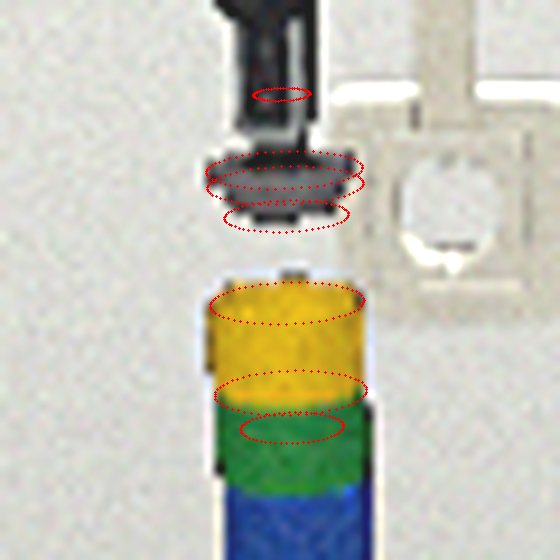

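Emit:
jog_arm:
  series:
    - {"dx": -0.04, "dy": -0.02, "dz": 0.4, "ax": 0, "ay": 0, "az": 0, "hand": 1}
    - {"dx": -0.04, "dy": -0.02, "dz": 0.8, "ax": 0, "ay": 0, "az": 0, "hand": 1}
    - {"dx": -0.04, "dy": -0.02, "dz": 1.05, "ax": 0, "ay": 0, "az": 0, "hand": 1}
    - {"dx": -0.04, "dy": -0.02, "dz": 1.15, "ax": 0, "ay": 0, "az": 0, "hand": 1}
    - {"dx": -0.04, "dy": -0.02, "dz": 1.25, "ax": 0, "ay": 0, "az": 0, "hand": 1}

```text
time_s: 29.98
tool_pos: [575.4, -374.6, 186.4]
ee_rot: [-0.007, -3.141, -0.001]
ft_force: [0.5, 0.8, 0.6]
grip_width: 15.3
```

Emit:
jog_arm:
  series:
    - {"dx": 0, "dy": 0, "dz": 0.08, "ax": 0, "ay": 0, "az": 0, "hand": 1}
    - {"dx": 0, "dy": 0, "dz": 0.16, "ax": 0, "ay": 0, "az": 0, "hand": 1}
    - {"dx": 0, "dy": 0, "dz": 0.22, "ax": 0, "ay": 0, "az": 0, "hand": 1}
    - {"dx": 0, "dy": 0, "dz": 0.3, "ax": 0, "ay": 0, "az": 0, "hand": 1}
    - {"dx": 0, "dy": 0, "dz": 0.31, "ax": 0, "ay": 0, "az": 0, "hand": 1}

```text
time_s: 30.4
tool_pos: [575.8, -375.0, 180.7]
ee_rot: [0.007, 3.14, -0.002]
ft_force: [-0.8, 1.2, 5.0]
grip_width: 15.2
```

Seated at the expected height (180.7, 5 N). Release, retreat and check.

Emit:
jog_arm:
  series:
    - {"dx": 0, "dy": 0, "dz": 0, "ax": 0, "ay": 0, "az": 0, "hand": 0.6}
    - {"dx": 0, "dy": 0, "dz": 0, "ax": 0, "ay": 0, "az": 0, "hand": 0.3}
    - {"dx": 0, "dy": 0, "dz": 0, "ax": 0, "ay": 0, "az": 0, "hand": 0}
    - {"dx": 0, "dy": 0, "dz": 0, "ax": 0, "ay": 0, "az": 0, "hand": 0}
    - {"dx": 0, "dy": 0, "dz": -0.2, "ax": 0, "ay": 0, "az": 0, "hand": 0}

```text
time_s: 30.82
tool_pos: [575.2, -374.5, 183.6]
ee_rot: [-0.007, -3.14, -0.002]
ft_force: [0.2, -0.6, -0.5]
grip_width: 74.9
```

Emit:
jog_arm:
  series:
    - {"dx": 0, "dy": 0, "dz": -0.7, "ax": 0, "ay": 0, "az": 0, "hand": 0}
    - {"dx": 0, "dy": 0, "dz": -1.6, "ax": 0, "ay": 0, "az": 0, "hand": 0}
    - {"dx": 0, "dy": 0, "dz": -2.3, "ax": 0, "ay": 0, "az": 0, "hand": 0}
    - {"dx": 1, "dy": 0.5, "dz": -2.4, "ax": 0, "ay": 0, "az": 0, "hand": 0}
    - {"dx": 2.4, "dy": 1, "dz": -2.4, "ax": 0, "ay": 0, "az": 0, "hand": 0}

```text
time_s: 31.23
tool_pos: [516.5, -349.7, 245.3]
ee_rot: [0.005, 3.139, -0.003]
ft_force: [0.1, -0.8, -0.4]
grip_width: 85.5
```

Emit:
jog_arm:
  series:
    - {"dx": 1.4, "dy": 0.8, "dz": 0, "ax": 0, "ay": 0, "az": 0, "hand": 0}
    - {"dx": 2.6, "dy": 1.6, "dz": 0, "ax": 0, "ay": 0, "az": 0, "hand": 0}
    - {"dx": 3.6, "dy": 2.4, "dz": 0, "ax": 0, "ay": 0, "az": 0, "hand": 0}
    - {"dx": 4, "dy": 3, "dz": 0, "ax": 0, "ay": 0, "az": 0, "hand": 0}
    - {"dx": 4, "dy": 3, "dz": 0, "ax": 0, "ay": 0, "az": 0, "hand": 0}

```text
time_s: 31.65
tool_pos: [414.2, -271.7, 245.8]
ee_rot: [0.007, 3.141, -0.0]
ft_force: [0.0, 0.1, 0.8]
grip_width: 85.3
```

Run:
```python
from v import *
S=capture("side");T=capture("top");st=r.state();print(st["tool_pos"],st["ft_force"],st["time_s"])
print("cover",locate(T,"cover",573,-374,156),"red",locate(T,"strainer_red",575,-106),"bottle",locate(T,"stain_bottle",397,149),locate(S,"stain_bottle",400,140))
view("s13.png",[("receiving_cup",(574,-373,0)),("cover",(575,-374,156))],(540,-340,90),100,S)
```

```text
[ 416.11583916 -274.17516957  245.39898778] [-0.32959629 -0.80696882  0.45211233] 31.75
cover [ 5.7275e+02 -3.7592e+02  9.0000e-01  5.6000e-01] red [ 576.38 -107.08    0.89    0.72] bottle [398.86 147.32   0.91   0.63] [400.57 136.87   1.04   0.88]
```

View pics/s13.png

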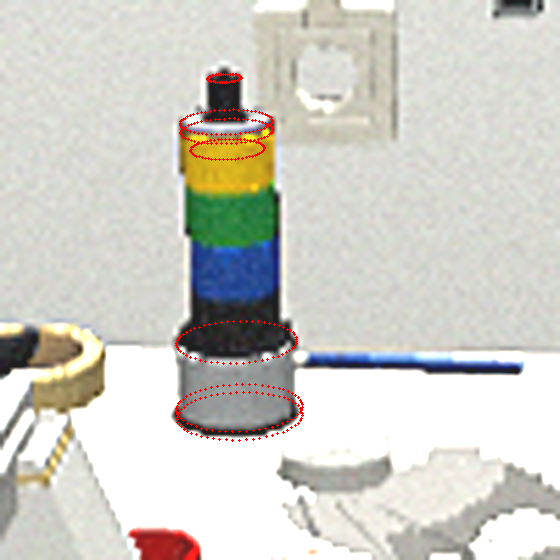

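The tower is complete: cup, adapter, blue, green and yellow, with the cover fully home at its predicted height. Red and the bottle have not moved.

```bash
python3 -c "
from rig import r
print(r.sign_off())"
```

```text
the job is handed in; nothing more can be done
None
```

The filter tower is built on the cup in the order you asked: black adapter, blue, green, yellow, then the grey cover. Every part was let go of and the gripper withdrawn. I handed the job in after about 32 s of robot time; the sign-off gives no verdict.

**Seating heights:** each part came to rest within about 0.2 mm of its computed height. The strainers and cover went in with 3–6 N of vertical force.

**Adapter:** it first caught on the cup's mouth with about 33 N measured at the wrist, below the limits. A sideways shift of about 2.5 mm (which I commanded from the force reading) let it drop home.

**Final side picture:** the tower stands upright, and the cover and knob line up with the predicted outline. Each part sits up to about 1 mm off the one below, which is within the play.

**Red strainer and bottle:** both measure within 1–2 mm of where they started. The bottle was compared in the side view only, because the first top-view search missed it.

**Disagreements:**
- The top and side cameras differed by 3–7 mm in places, mostly along the side camera's depth, and by more than 20 mm for parts partly hidden in the tower. I relied on the arm's position, the outline overlays and the contact forces instead.
- The finder did not detect the held cover in the side picture just before it was placed, so I aligned it from the overlay.

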